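Weigh an order on the check scale

ROBOT

A 6-joint arm with a two-finger parallel gripper is mounted at the origin on a cart in front of the work surface, level with it; the furniture and walls round the work are solid. World frame = base frame: x ahead of the robot, y to its left, z up, the work surface at z = 0. Lengths are in m, angles in rad, forces in N, time in s.
With the tool pointing down it reaches from about 0.3 to 0.875 m from the base axis. Payload 6.4 kg.
Tool frame: the origin (TCP) lies midway between the tips of the shut fingers; the grasp point (between the pads) lies r.grasp_offset behind it (r.grasp_offset is the distance from the TCP to the grasp point, in m); z points along the fingers, y is the line along which they close (so a half turn about z gives the same grasp; the last joint's range is limited). The gripper opens to 85 mm and grips with 20 to 120 N. Pads are 22 mm wide; open, the fingers measure 114 mm over their backs; the gripper's body (76 mm by 85 mm) begins 54 mm behind the grasp point. The pads swing forward as they close: fully open they stand 13 mm farther back than shut.
Start: joints at [0.958, 0.181, 1.607, -0, 1.354, -0.206], TCP at [0.228, 0.528, 0.204] pointing down, gripper open.
Joint ranges: [-2.99, 2.99], [-0.89, 2.07], [0.3, 2.58], [-1.14, 4.28], [0, 2.63], [-3.12, 3.12]. Speed limits (rad/s): [2.57, 2.57, 3.01, 3.14, 3.14, 3.14].

INTERFACE

Orientations are given as a rotation vector (axis times angle).
In Python, from station import r gives the robot as it stands.
- The arm moves only by the tool move_arm, never from a script. Its argument "rows" is a list of rows, each an object of numbers: "dx", "dy", "dz": the shift along the tool's x, y, z in mm; "ax", "ay", "az": the turn, a rotation vector about the tool's x, y, z in degrees; "claw": the opening, from 0 (shut) to 1 (fully open). In form: [{"dx": .., "dy": .., "dz": .., "ax": .., "ay": .., "az": .., "claw": ..}, ...]. A call has 1 to 5 rows; each row is the pose to reach, as a shift and turn from the pose commanded when the call began, along the tool's axes at that moment; what a row does not reach only later rows make up. A row lasts 1/8 s, in which the tool goes at most 62.5 mm and 10.7 degrees, less where a joint would pass 70% of its speed; a pose out of reach is approached as far as the arm can. A call with a gripper value outside its range is refused whole. The fingers move at their own pace and stop on an object; the grip force is fixed at half the most. Time passes only in rows, so rows that repeat a pose let the fingers close. It gives the time, the measured TCP pose, the force, the opening and the grip force at its end, in the units of the state.
- r.observe(): the state, without advancing time (a new reading comes with each control period).
- r.snapshot(name): name is "scene" or "side" or "wrist"; returns a dict with "frame" (384x512x3 uint8, red, green, blue), "camera_matrix" (3x3 intrinsics, pixels), "dist_coeffs" ([k1, k2, p1, p2, k3] as OpenCV has them; the pictures are not rectified), "position" and "rotation" of the camera in the world; the wrist camera has in their place "T_tool_cam" (4x4, takes a point from camera to tool coordinates, whose origin is the TCP and whose axes are the flange's). Camera axes: x right, y down, z forward; pixel columns grow to the right and rows downward; lengths in m; the calibration is good to about 2 mm. A picture is of the moment at which its call begins: read the wrist's pose just before it. There is no depth.
- r.hand_in(): hands the job in; it is judged then, once.
Trained networks look in the newest picture that a camera, given by its name, has taken for a name from the list of things; names that differ only in an ending like _2 or _b are one class to them, and where a whole thing is asked for, a point or a joint stands for the part that bears it (a point fixed in the world has none). Each returns a list of dicts, best first, with "score" (0 to 1); they miss things now and then, are a little off and sometimes report something else, mostly with a low value. They report only what shows in the picture. A call takes as long as a camera call. They do not tell look-alikes from the thing itself.
- r.recognise(target, camera): "centre" ([column, row] in pixels, amid what is visible of it).
The state is a dict: "time_s": time; "qpos": joint angles; "joint_vel": joint speeds; "effort": joint torques, N m; "ee_pos": TCP position; "tool_rot": TCP orientation; "wrist_force": force on the tool from outside, world axes, zero at the start; "ft_torque": the same for the moment, N m; "gripper_width": finger opening in m; "grip_force": force on a finger pad.
Only numpy, scipy, OpenCV 4.12 (cv2) and the standard library are available. Lean on these libraries where they do the work, as an engineer would, in place of code of your own. Each camera call takes 0.05 s, during which the arm holds its last target. There are 200 camera calls.

TASK

Weigh the order on the two-pan scale. With the beam still locked, stack every product box on the bench flat on the steel goods pan; then give the red lock handle its quarter turn anticlockwise so that the beam is free and the goods pan sinks, and only then set weights on the yellow pan until the beam floats level, its red pointer in the green band, with nothing touching the scale for a second or so. Finally turn the lock handle back to lock the beam, leaving boxes and weights on their pans, and do not knock the jar behind the scale.

Things in the scene. Friction and masses are not known exactly. Their poses are not given: they have to be found in the camera images.
- goods_box_1_mid (a point): white product box with a blue stripe, 155 x 60 x 45 mm (long axis = its y), 360 to 590 g (the contents differ), lying flat; the point is its centre, 22.5 mm up, x across its 60 mm, z up. May be absent. (A shelf overhangs the back of the bench: its front edge is 0.64 m ahead of the robot base and 0.55 m above the bench, so keep the wrist low over the farthest box)
- goods_box_2_mid (a point): white product box with a purple-red stripe, 155 x 60 x 45 mm (long axis = its y), 360 to 590 g (the contents differ), lying flat; the point is its centre, 22.5 mm up, x across its 60 mm, z up. May be absent. (A shelf overhangs the back of the bench: its front edge is 0.64 m ahead of the robot base and 0.55 m above the bench, so keep the wrist low over the farthest box)
- goods_box_3_mid (a point): white product box with a green stripe, 155 x 60 x 45 mm (long axis = its y), 360 to 590 g (the contents differ), lying flat; the point is its centre, 22.5 mm up, x across its 60 mm, z up. May be absent. (A shelf overhangs the back of the bench: its front edge is 0.64 m ahead of the robot base and 0.55 m above the bench, so keep the wrist low over the farthest box)
- big_weight_1_grip (a point): dark steel weight, 500 g: flat body 80 x 34 x 20 mm (long axis = its x) with an upright grip rib on top, 60 mm long (x), 12 mm thick (y), reaching 56 mm above the underside; the point is in the middle of the rib, 38 mm above the underside; z up
- big_weight_2_grip (a point): dark steel weight, 500 g: flat body 80 x 34 x 20 mm (long axis = its x) with an upright grip rib on top, 60 mm long (x), 12 mm thick (y), reaching 56 mm above the underside; the point is in the middle of the rib, 38 mm above the underside; z up
- big_weight_3_grip (a point): dark steel weight, 500 g: flat body 80 x 34 x 20 mm (long axis = its x) with an upright grip rib on top, 60 mm long (x), 12 mm thick (y), reaching 56 mm above the underside; the point is in the middle of the rib, 38 mm above the underside; z up
- small_weight_grip (a point): brass weight, 250 g: flat body 60 x 30 x 14 mm (long axis = its x) with an upright grip rib on top, 40 mm long (x), 12 mm thick (y), reaching 50 mm above the underside; the point is in the middle of the rib, 32 mm above the underside; z up
- goods_pan_floor (a point): bare steel pan of the scale, on the robot's right; 190 mm (x) x 100 mm (y) outside, rim 3 mm thick and 5 mm above its floor. The point is the middle of its floor, about 105 mm above the bench when the beam is level; z up. The pan stays horizontal and rises and sinks up to 22 mm with the beam; where a load lies on it does not matter. A stack of boxes, long sides along the pan's x, fits in its middle
- weights_pan_floor (a point): yellow pan of the scale, on the robot's left, 220 mm from the goods pan, otherwise the same; four weights fit two by two with their ribs along the pan's x, 86 mm apart along x and 48 mm apart along y
- beam (a joint): tilt of the beam, rad: 0 level, positive with the goods pan down, stops at +-0.2. A weak spring brings it towards level: between the stops an excess of 250 g on one pan tilts it 0.06 rad, and it settles in about 1 s. The green band on the white post by the goods pan reaches from about -0.045 to +0.045. While locked it can move only up to about 0.05
- lock (a joint): turn of the lock handle about its upright axis, rad: 0 locked (bar along the beam), 1.57 free (bar across the beam); grows anticlockwise seen from above, needs about 0.1 to 0.4 N m, and stays where it is left
- lock_grip (a point): middle of the red lock handle, a bar on top of the scale's middle, midway between the pans: 72 mm long (the point's y), 12 mm thick (x), 28 mm high, the point half-way up, 152 mm above the bench; 16 mm of free height under the bar down to the aluminium bridge except for a 12 mm shaft. It turns with the handle
- jar: white jar with pink lid, 53 mm wide, 46 mm high, a bystander; origin at the centre of its underside
Mind the look-alikes: they are no part of the job. Leave any blue look-alike of the part that bears big_weight_1_grip alone.

How it is judged:
By the outcome, as a careful person would: the job done as asked, in the order asked, and still so for the second after the job is handed in, with the robot touching nothing.
Of goods_box_1, goods_box_2, goods_box_3 only 2 to 3 are there at a start; the rules pass over those that are not, and their reading is None.
At some moment in a run one of big_weight_1, big_weight_2, big_weight_3, small_weight may be knocked a few centimetres aside while the robot is not near it.
It also fails if it takes over 210 s, if anything falls off the work surface, if the arm or the gripper's body presses on something with over 40 N, if the wrist force passes 120 N, or if a joint passes its speed limit or range.

## Working session

There is one attempt and no reset: what is moved stays moved. The work goes in short steps, Python scripts to look and compute and a tool call to move; the robot and the scene stay as the last step left them, time stands still between calls to the robot, and variables do not carry over. Pictures are saved under pics/ and viewed, at most 14 in all, crops included, and the job is handed in when it is done.

Besides the shell and the picture viewer there is one more tool, called after "Call:" by a JSON object that holds its "method" and its "body", one argument or row to a line. move_arm: Moves the arm, as the interface text tells. Its arguments: {"type":"object","properties":{"rows":{"type":"array"}},"required":["rows"]}

```bash
ls; mkdir -p pics
cat > h.py <<'E'
import numpy as np, cv2
from scipy.spatial.transform import Rotation as R
from station import r
def cam(name):
    o=r.observe(); s=r.snapshot(name)
    if name=="wrist":
        T=np.eye(4); T[:3,:3]=R.from_rotvec(o["tool_rot"]).as_matrix(); T[:3,3]=o["ee_pos"]
        T=T@np.array(s["T_tool_cam"]); s["position"]=T[:3,3]; s["rotation"]=T[:3,:3]
    return s
def ray(s,px,z):
    K=np.array(s["camera_matrix"]);d=np.array(s["dist_coeffs"])
    u=cv2.undistortPoints(np.array([[px]],float),K,d)[0,0]
    Rm=np.array(s["rotation"]); 
    if Rm.shape!=(3,3): Rm=R.from_rotvec(Rm.ravel()).as_matrix()
    v=Rm@np.array([u[0],u[1],1]); p=np.array(s["position"])
    return p+v*(z-p[2])/v[2]
def proj(s,P):
    Rm=np.array(s["rotation"]); p=np.array(s["position"])
    return cv2.projectPoints((np.atleast_2d(P)-p)@Rm,np.zeros(3),np.zeros(3),np.array(s["camera_matrix"]),np.array(s["dist_coeffs"]))[0][:,0]
def save(s,n,scale=1.5,crop=None):
    f=np.array(s["frame"])[:,:,::-1]
    if crop: f=f[crop[1]:crop[3],crop[0]:crop[2]]
    cv2.imwrite("pics/"+n+".png",cv2.resize(f,None,fx=scale,fy=scale,interpolation=cv2.INTER_CUBIC))
E
python3 - <<'E'
from h import *
o=r.observe(); print({k:np.round(v,3) for k,v in o.items()}, r.grasp_offset)
Z={"goods_box_1_mid":.0225,"big_weight_1_grip":.038,"small_weight_grip":.032,"goods_pan_floor":.105,"weights_pan_floor":.105,"lock_grip":.152,"jar":.02}
for c in ["scene","side"]:
    s=cam(c); save(s,c+"0",1.5); print(c,np.round(s["position"],2))
    for t in list(Z)+["goods_box_2_mid","goods_box_3_mid"]:
        for d in r.recognise(t,c): print(t,np.round(d["score"],2),np.round(d["centre"]),np.round(ray(s,d["centre"],Z.get(t,.0225)),3))
E
```

```text
pics
{'time_s': np.float64(0.0), 'qpos': array([ 0.958,  0.182,  1.608,  0.   ,  1.354, -0.206]), 'joint_vel': array([ 0.   , -0.   ,  0.001,  0.001,  0.002, -0.001]), 'effort': array([-0.0000e+00, -4.4487e+01, -3.5134e+01, -0.0000e+00,  9.0000e-03,
       -0.0000e+00]), 'ee_pos': array([0.227, 0.528, 0.203]), 'tool_rot': array([-6.350e-01, -3.076e+00,  2.000e-03]), 'wrist_force': array([ 0.35 , -0.014, -0.021]), 'ft_torque': array([-0.02 ,  0.002,  0.061]), 'grip_force': np.float64(0.0), 'gripper_width': np.float64(0.086)} 0.0187
scene [-0.53  0.89  1.14]
goods_box_1_mid 0.42 [349. 163.] [ 0.487 -0.364  0.022]
big_weight_1_grip 0.74 [149. 284.] [0.409 0.642 0.038]
big_weight_1_grip 0.48 [231. 257.] [0.345 0.366 0.038]
small_weight_grip 0.58 [249. 246.] [0.352 0.283 0.032]
small_weight_grip 0.54 [213. 195.] [0.668 0.229 0.032]
small_weight_grip 0.44 [291. 168.] [ 0.609 -0.131  0.032]
goods_pan_floor 0.79 [318. 168.] [ 0.467 -0.15   0.105]
goods_pan_floor 0.55 [246. 245.] [0.304 0.331 0.105]
weights_pan_floor 0.58 [277. 186.] [0.483 0.05  0.105]
lock_grip 0.67 [291. 168.] [ 0.485 -0.0
[... 203 characters left out ...]

big_weight_1_grip 0.9 [244. 263.] [0.359 0.386 0.038]
big_weight_1_grip 0.89 [160. 299.] [0.414 0.66  0.038]
big_weight_1_grip 0.67 [286. 175.] [ 0.672 -0.306  0.038]
small_weight_grip 0.47 [257. 253.] [0.368 0.312 0.032]
goods_pan_floor 0.7 [306. 179.] [ 0.492 -0.174  0.105]
goods_pan_floor 0.23 [286. 175.] [ 0.578 -0.154  0.105]
weights_pan_floor 0.53 [287. 197.] [0.447 0.031 0.105]
lock_grip 0.52 [287. 180.] [ 0.478 -0.008  0.152]
jar 0.65 [198. 224.] [0.664 0.265 0.02 ]
goods_box_2_mid 0.68 [348. 189.] [ 0.4   -0.376  0.023]
goods_box_2_mid 0.59 [330. 188.] [ 0.463 -0.335  0.022]
goods_box_2_mid 0.33 [274. 246.] [0.363 0.229 0.022]
goods_box_3_mid 0.82 [332. 186.] [ 0.469 -0.364  0.022]
```

View pics/scene0.png

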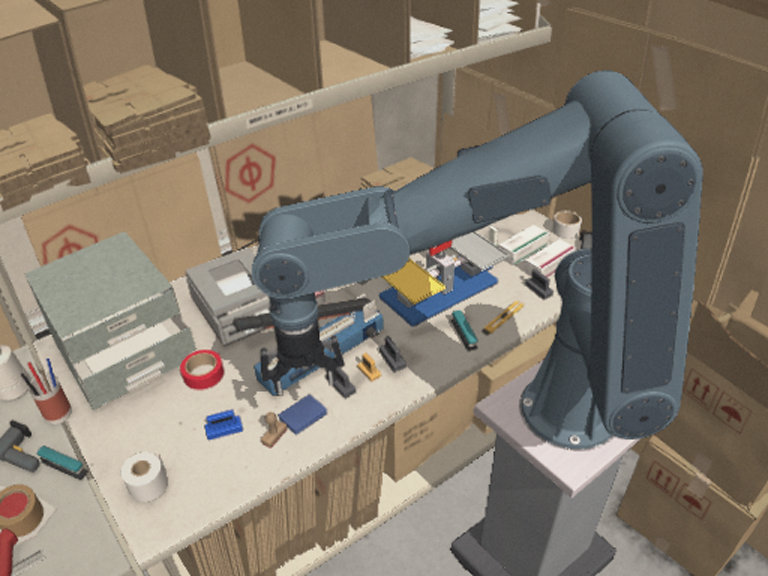

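View pics/side0.png

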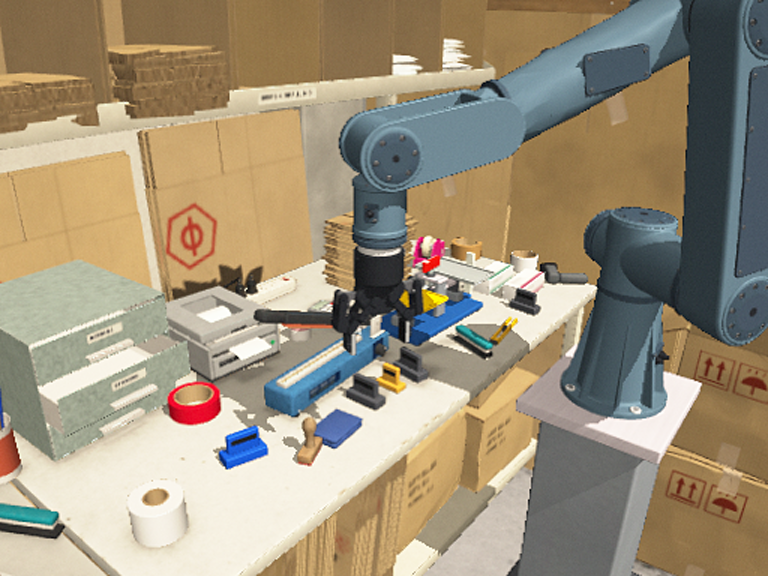

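The scene shows dark weights at about (228,255), (261,235) and (360,189), and the brass one at (246,244). The blue look-alike is at (149,283), to be left alone. Boxes: green stripe (349,160), purple stripe (365,171). The jar shows in the side view at (287,163). I'll go above the boxes for a close look.

```bash
cat >> h.py <<'E'
def yaw():
    M=R.from_rotvec(r.observe()["tool_rot"]).as_matrix(); return np.degrees(np.arctan2(M[1,0],M[0,0]))
def go(x,y,z,a,frm=None):
    """from current (or frm=(x,y,z,a)) tool-down pose: shift mm in tool axes, az deg"""
    if frm is None: frm=(*r.observe()["ee_pos"],yaw())
    d=(np.array([x,y,z])-frm[:3])*1000; t=np.radians(frm[3])
    da=(a-frm[3]+180)%360-180
    print("go",np.round([d[0]*np.cos(t)+d[1]*np.sin(t), d[0]*np.sin(t)-d[1]*np.cos(t), -d[2]],1),"az",round(-da,1))
    return (x,y,z,a)
E
python3 - <<'E'
from h import *
s=cam("wrist"); print(np.round(s["T_tool_cam"],3), yaw())
f=go(.38,.15,.40,110); f=go(.40,-.18,.40,90,f)
s=cam("scene")
for p in [(228,255),(261,235),(360,189),(246,244)]: print(np.round(ray(s,p,.03),3))
s=cam("side"); print(np.round(ray(s,(287,163),.04),3))
E
```

```text
[[-0.001 -0.944 -0.329  0.084]
 [ 1.    -0.001  0.    -0.   ]
 [-0.    -0.329  0.944 -0.17 ]
 [ 0.     0.     0.     1.   ]] 156.6919306661539
go [-289.7 -286.9 -196.3] az 46.7
go [-316.9  -94.1   -0. ] az 20
[0.366 0.364 0.03 ]
[0.372 0.217 0.03 ]
[ 0.327 -0.256  0.03 ]
[0.369 0.285 0.03 ]
[ 0.762 -0.448  0.04 ]
```

Call:
{"method": "move_arm", "body": {
  "rows": [
    {"dx":-40,"dy":-35,"dz":-35,"az":8},
    {"dx":-75,"dy":-75,"dz":-60,"az":16},
    {"dx":-110,"dy":-110,"dz":-80,"az":24},
    {"dx":-145,"dy":-145,"dz":-100,"az":32},
    {"dx":-180,"dy":-180,"dz":-120,"az":40}
  ]
}}

```text
$.rows[0]: bad value
```

Run:
```python
from h import *
print(r.observe()["ee_pos"]);go(.40,-.18,.40,90)
```

```text
[0.22750359 0.52808564 0.20370156]
go [-438.6 -582.1 -196.3] az 66.7
```

Call:
{"method": "move_arm", "body": {
  "rows": [
    {"dx":-40,"dy":-35,"dz":-35,"ax":0,"ay":0,"az":8,"claw":1},
    {"dx":-75,"dy":-75,"dz":-60,"ax":0,"ay":0,"az":16,"claw":1},
    {"dx":-110,"dy":-110,"dz":-80,"ax":0,"ay":0,"az":24,"claw":1},
    {"dx":-145,"dy":-145,"dz":-100,"ax":0,"ay":0,"az":32,"claw":1},
    {"dx":-180,"dy":-180,"dz":-120,"ax":0,"ay":0,"az":40,"claw":1}
  ]
}}

```text
time_s: 1.78
ee_pos: [0.3219, 0.2901, 0.3246]
tool_rot: [1.654, 2.67, 0.001]
wrist_force: [0.8, 0.1, -0.1]
gripper_width: 0.0853
grip_force: 0.0
```

Run:
```python
from h import *
print(r.observe()["ee_pos"]);go(.40,-.18,.40,90)
```

```text
[0.32189206 0.29011855 0.32457077]
go [-455.7 -139.5  -75.4] az 26.5
```

Call:
{"method": "move_arm", "body": {
  "rows": [
    {"dx":-55,"dy":-20,"dz":-15,"ax":0,"ay":0,"az":6,"claw":1},
    {"dx":-110,"dy":-40,"dz":-30,"ax":0,"ay":0,"az":12,"claw":1},
    {"dx":-165,"dy":-60,"dz":-45,"ax":0,"ay":0,"az":18,"claw":1},
    {"dx":-220,"dy":-80,"dz":-60,"ax":0,"ay":0,"az":24,"claw":1},
    {"dx":-275,"dy":-95,"dz":-75,"ax":0,"ay":0,"az":26.5,"claw":1}
  ]
}}

```text
time_s: 2.4
ee_pos: [0.36, 0.0014, 0.3997]
tool_rot: [2.219, 2.221, 0.002]
wrist_force: [1.7, 0.9, 0.6]
gripper_width: 0.0854
grip_force: 0.0
```

Run:
```python
from h import *
print(r.observe()["ee_pos"]);go(.42,-.18,.40,90)
```

```text
[0.3599914  0.00139794 0.39965494]
go [-181.5   59.8   -0.3] az 0.1
```

Call:
{"method": "move_arm", "body": {
  "rows": [
    {"dx":-45,"dy":20,"dz":0,"ax":0,"ay":0,"az":0,"claw":1},
    {"dx":-90,"dy":40,"dz":0,"ax":0,"ay":0,"az":0,"claw":1},
    {"dx":-135,"dy":60,"dz":0,"ax":0,"ay":0,"az":0,"claw":1},
    {"dx":-180,"dy":60,"dz":0,"ax":0,"ay":0,"az":0,"claw":1},
    {"dx":-180,"dy":60,"dz":0,"ax":0,"ay":0,"az":0,"claw":1}
  ]
}}

```text
time_s: 3.02
ee_pos: [0.4205, -0.179, 0.3979]
tool_rot: [-2.221, -2.22, 0.001]
wrist_force: [0.4, 0.1, -0.0]
gripper_width: 0.0856
grip_force: 0.0
```

Run:
```python
from h import *
s=cam("wrist"); save(s,"w1",1.5); print(r.observe()["ee_pos"])
Z={"goods_box_1_mid":.045,"goods_box_2_mid":.045,"goods_box_3_mid":.045,"big_weight_1_grip":.038,"goods_pan_floor":.105,"weights_pan_floor":.105,"lock_grip":.166,"jar":.046}
for t in Z:
    for d in r.recognise(t,"wrist"): print(t,np.round(d["score"],2),np.round(d["centre"]),np.round(ray(s,d["centre"],Z[t]),3))
import pickle; pickle.dump(s,open("w1.pkl","wb"))
```

```text
[ 0.42058041 -0.1775081   0.39825279]
goods_box_2_mid 0.9 [244. 240.] [ 0.393 -0.358  0.045]
goods_box_2_mid 0.49 [313. 126.] [ 0.507 -0.155  0.045]
goods_box_3_mid 0.79 [296. 234.] [ 0.486 -0.348  0.045]
goods_pan_floor 0.88 [316. 132.] [ 0.502 -0.156  0.105]
weights_pan_floor 0.37 [387.   0.] [0.586 0.014 0.105]
lock_grip 0.63 [325.  40.] [ 0.496 -0.043  0.166]
jar 0.65 [244. 234.] [ 0.393 -0.347  0.046]
```

View pics/w1.png

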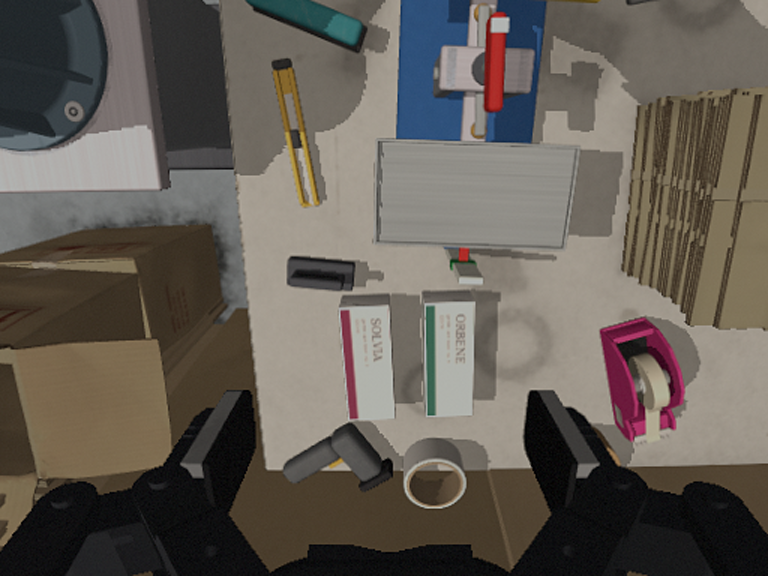

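Boxes seen: purple (245,238) and green (299,235); no blue one here. The dark weight is at (214,182), the goods pan at (318,129) and the lock handle at (331,42).

Run:
```python
from h import *; import pickle
s=pickle.load(open("w1.pkl","rb"))
def c(n,px,z):
    P=np.array([ray(s,(p[0]/1.5,p[1]/1.5),z) for p in px]); print(n,np.round(P[:,:2],3).tolist(),"mean",np.round(P.mean(0),3)); return P
c("purple",[(341,297),(390,295),(395,418),(347,420)],.045)
c("green",[(424,291),(474,291),(472,415),(429,416)],.045)
c("pan",[(378,139),(579,147),(566,248),(376,241)],.11)
c("lock",[(487,14),(508,14),(503,111),(486,111)],.166)
c("w3 rib",[(297,268),(352,272)],.056)
```

```text
purple [[0.365, -0.278], [0.421, -0.275], [0.428, -0.441], [0.366, -0.444]] mean [ 0.395 -0.36   0.045]
green [[0.461, -0.271], [0.518, -0.271], [0.526, -0.437], [0.471, -0.438]] mean [ 0.494 -0.354  0.045]
pan [[0.411, -0.102], [0.596, -0.109], [0.595, -0.204], [0.408, -0.197]] mean [ 0.502 -0.153  0.11 ]
lock [[0.494, -0.011], [0.51, -0.011], [0.511, -0.08], [0.497, -0.08]] mean [ 0.503 -0.045  0.166]
w3 rib [[0.318, -0.24], [0.379, -0.245]] mean [ 0.349 -0.242  0.056]
```

Call:
{"method": "move_arm", "body": {
  "rows": [
    {"dx":-45,"dy":-10,"dz":40,"ax":0,"ay":0,"az":0,"claw":1},
    {"dx":-90,"dy":-25,"dz":80,"ax":0,"ay":0,"az":0,"claw":1},
    {"dx":-135,"dy":-25,"dz":120,"ax":0,"ay":0,"az":0,"claw":1},
    {"dx":-170,"dy":-25,"dz":160,"ax":0,"ay":0,"az":0,"claw":1},
    {"dx":-187,"dy":-25,"dz":205,"ax":0,"ay":0,"az":0,"claw":1}
  ]
}}

```text
time_s: 4.1
ee_pos: [0.3965, -0.3655, 0.1928]
tool_rot: [2.218, 2.223, -0.001]
wrist_force: [1.0, 0.0, -0.5]
gripper_width: 0.0854
grip_force: 0.0
```

Run:
```python
from h import *
s=cam("wrist"); save(s,"w2",1.2); print(r.observe()["ee_pos"]); go(.396,-.366,.012,90)
for t in ["goods_box_2_mid","goods_box_1_mid"]:
    for d in r.recognise(t,"wrist"): print(t,np.round(d["score"],2),np.round(d["centre"]),np.round(ray(s,d["centre"],.045),3))
```

```text
[ 0.39398133 -0.36344793  0.18586183]
go [ -2.6   2.  173.9] az 0.1
goods_box_2_mid 0.68 [253. 164.] [ 0.391 -0.356  0.045]
```

View pics/w2.png

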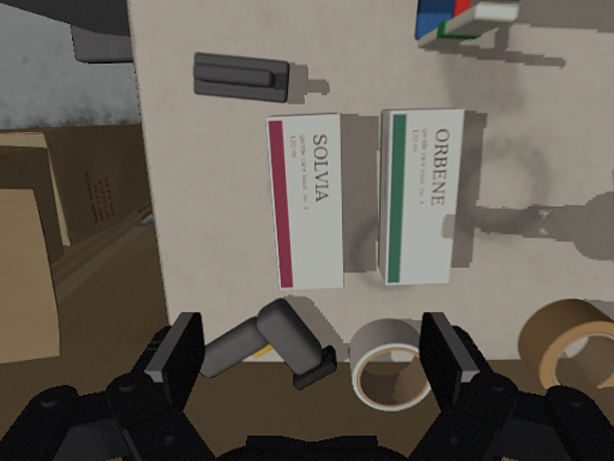

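Run:
```python
from h import *
s=cam("wrist")
for px in [[(267,115),(340,114),(343,288),(279,290)],[(383,110),(464,110),(452,283),(387,285)]]:
    P=np.array([ray(s,(p[0]/1.2,p[1]/1.2),.045) for p in px]); print(np.round(P[:,:2],3).tolist(),P.mean(0))
print(r.observe()["ee_pos"])
```

```text
[[0.36, -0.285], [0.418, -0.285], [0.424, -0.437], [0.366, -0.439]] [ 0.39194841 -0.36159736  0.045     ]
[[0.452, -0.281], [0.516, -0.281], [0.525, -0.432], [0.465, -0.434]] [ 0.48930089 -0.35698342  0.045     ]
[ 0.3964682  -0.36301195  0.19379387]
```

Call:
{"method": "move_arm", "body": {
  "rows": [
    {"dx":2,"dy":-4,"dz":50,"ax":0,"ay":0,"az":-2,"claw":0.9},
    {"dx":2,"dy":-4,"dz":95,"ax":0,"ay":0,"az":-2,"claw":0.9},
    {"dx":2,"dy":-4,"dz":130,"ax":0,"ay":0,"az":-2,"claw":0.9},
    {"dx":2,"dy":-4,"dz":160,"ax":0,"ay":0,"az":-2,"claw":0.9},
    {"dx":2,"dy":-4,"dz":181,"ax":0,"ay":0,"az":-2,"claw":0.9}
  ]
}}

```text
time_s: 4.92
ee_pos: [0.3942, -0.3623, 0.0143]
tool_rot: [2.175, 2.263, -0.001]
wrist_force: [0.7, -0.1, -0.1]
gripper_width: 0.0768
grip_force: 0.0
```

Call:
{"method": "move_arm", "body": {
  "rows": [
    {"dx":0,"dy":0,"dz":0,"ax":0,"ay":0,"az":0,"claw":0.2},
    {"dx":0,"dy":0,"dz":0,"ax":0,"ay":0,"az":0,"claw":0.2},
    {"dx":0,"dy":0,"dz":0,"ax":0,"ay":0,"az":0,"claw":0.2},
    {"dx":0,"dy":0,"dz":0,"ax":0,"ay":0,"az":0,"claw":0.2},
    {"dx":0,"dy":0,"dz":0,"ax":0,"ay":0,"az":0,"claw":0.2}
  ]
}}

```text
time_s: 5.55
ee_pos: [0.3945, -0.3653, 0.0177]
tool_rot: [2.172, 2.259, -0.004]
wrist_force: [-3.8, 0.5, 15.0]
gripper_width: 0.017
grip_force: 7.6
```

Call:
{"method": "move_arm", "body": {
  "rows": [
    {"dx":0,"dy":0,"dz":-30,"ax":0,"ay":0,"az":0,"claw":0.2},
    {"dx":0,"dy":0,"dz":-70,"ax":0,"ay":0,"az":0,"claw":0.2},
    {"dx":0,"dy":0,"dz":-110,"ax":0,"ay":0,"az":0,"claw":0.2},
    {"dx":0,"dy":0,"dz":-150,"ax":0,"ay":0,"az":0,"claw":0.2},
    {"dx":0,"dy":0,"dz":-190,"ax":0,"ay":0,"az":0,"claw":0.2}
  ]
}}

```text
time_s: 6.18
ee_pos: [0.3931, -0.3621, 0.2067]
tool_rot: [2.175, 2.261, -0.001]
wrist_force: [0.2, -0.4, 0.6]
gripper_width: 0.0166
grip_force: 0.0
```

Run:
```python
from h import *
o=r.observe();print(o["ee_pos"],o["gripper_width"],o["grip_force"],yaw(),o["wrist_force"]); go(.502,-.153,.20,-2)
```

```text
[ 0.39310046 -0.36206193  0.20673361] 0.016554717093644755 0.0 92.21276450909122 [ 0.19507869 -0.44874117  0.63014391]
go [204.7 116.9   6.7] az 94.2
```

Run:
```python
from h import *
s=cam("wrist"); save(s,"w3",1.2)
```

```text
(no output)
```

View pics/w3.png

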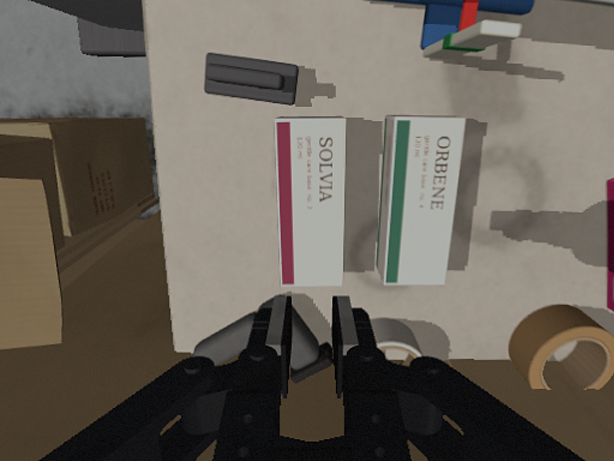

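Run:
```python
from h import *
s=cam("wrist"); e=np.array(r.observe()["ee_pos"]); print(s["camera_matrix"],s["dist_coeffs"])
for z in [e[2]+.0187,e[2],.045]: print(z,proj(s,[e[0],e[1],z])*1.2)
for t in ["goods_box_2_mid","goods_box_3_mid","big_weight_3_grip","goods_pan_floor"]:
  for c in ["scene","side"]:
    s=cam(c)
    for d in r.recognise(t,c)[:3]: print(t,c,np.round(d["score"],2),np.round(d["centre"]),np.round(ray(s,d["centre"],.105 if 'pan' in t else .035),3))
```

```text
[[319.36982847   0.         259.49082878]
 [  0.         319.36982847 196.88830935]
 [  0.           0.           1.        ]] [-0.04784565  0.          0.          0.          0.        ]
0.22936779930580217 [[311.22028231 301.91305371]]
0.21066779930580218 [[310.92149464 283.17336106]]
0.045 [[309.60039459 200.10437175]]
goods_box_2_mid side 0.74 [344. 192.] [ 0.385 -0.303  0.035]
goods_box_3_mid scene 0.55 [354. 164.] [ 0.458 -0.363  0.035]
goods_box_3_mid side 0.59 [327. 191.] [ 0.443 -0.265  0.035]
big_weight_3_grip side 0.52 [348. 197.] [ 0.347 -0.264  0.035]
goods_pan_floor scene 0.59 [294. 158.] [ 0.58  -0.119  0.105]
goods_pan_floor side 0.64 [306. 178.] [ 0.495 -0.174  0.105]
```

Run:
```python
from h import *
s=cam("wrist"); e=r.observe(); print(e["ee_pos"],yaw(),e["gripper_width"])
for px in [[(277,118),(343,118),(342,286),(284,287)],[(386,117),(465,117),(445,285),(387,285)]]:
    for z in (.045,.0):
        P=np.array([ray(s,(p[0]/1.2,p[1]/1.2),z) for p in px]); print(np.round(P[:,:2],3).tolist(),P.mean(0))
```

```text
[ 0.39245225 -0.36169215  0.20261338] 92.19021478575065 0.01709933999600888
[[0.362, -0.289], [0.416, -0.287], [0.425, -0.44], [0.37, -0.443]] [ 0.39318697 -0.36486317  0.045     ]
[[0.358, -0.291], [0.42, -0.289], [0.43, -0.462], [0.367, -0.466]] [ 3.93721919e-01 -3.76871305e-01 -1.38777878e-17]
[[0.451, -0.285], [0.517, -0.282], [0.523, -0.435], [0.468, -0.437]] [ 0.48978511 -0.35994043  0.045     ]
[[0.46, -0.286], [0.534, -0.283], [0.542, -0.457], [0.478, -0.459]] [ 5.03583640e-01 -3.71272642e-01 -1.38777878e-17]
```

Call:
{"method": "move_arm", "body": {
  "rows": [
    {"dx":0,"dy":0,"dz":0,"ax":0,"ay":0,"az":0,"claw":0.9},
    {"dx":0,"dy":0,"dz":40,"ax":0,"ay":0,"az":0,"claw":0.9},
    {"dx":0,"dy":0,"dz":80,"ax":0,"ay":0,"az":0,"claw":0.9},
    {"dx":0,"dy":0,"dz":120,"ax":0,"ay":0,"az":0,"claw":0.9},
    {"dx":0,"dy":0,"dz":150,"ax":0,"ay":0,"az":0,"claw":0.9}
  ]
}}

```text
time_s: 7.75
ee_pos: [0.392, -0.3611, 0.051]
tool_rot: [-2.178, -2.263, -0.0]
wrist_force: [-0.7, 1.2, 0.1]
gripper_width: 0.077
grip_force: 0.0
```

Call:
{"method": "move_arm", "body": {
  "rows": [
    {"dx":0,"dy":0,"dz":20,"ax":0,"ay":0,"az":0,"claw":0.9},
    {"dx":0,"dy":0,"dz":38,"ax":0,"ay":0,"az":0,"claw":0.9},
    {"dx":0,"dy":0,"dz":38,"ax":0,"ay":0,"az":0,"claw":0.9}
  ]
}}

```text
time_s: 8.12
ee_pos: [0.3918, -0.3608, 0.0134]
tool_rot: [-2.177, -2.262, -0.001]
wrist_force: [-0.1, 0.4, -0.6]
gripper_width: 0.077
grip_force: 0.0
```

Run:
```python
from h import *
s=cam("wrist"); save(s,"w4",1.2); o=r.observe(); print(o["ee_pos"],o["gripper_width"],o["wrist_force"])
```

```text
[ 0.39235838 -0.36149546  0.01446502] 0.07683986979475624 [-0.50259734  0.58272655  0.23720367]
```

View pics/w4.png

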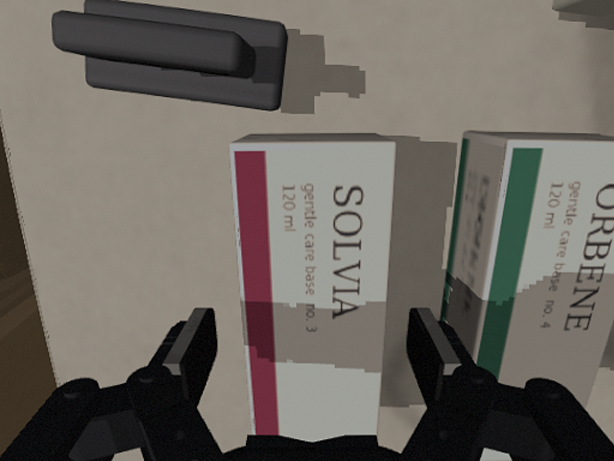

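Call:
{"method": "move_arm", "body": {
  "rows": [
    {"dx":0,"dy":0,"dz":6,"ax":0,"ay":0,"az":0,"claw":0.9},
    {"dx":0,"dy":0,"dz":12,"ax":0,"ay":0,"az":0,"claw":0.9},
    {"dx":0,"dy":0,"dz":12,"ax":0,"ay":0,"az":0,"claw":0.9}
  ]
}}

```text
time_s: 8.55
ee_pos: [0.3923, -0.3614, 0.0024]
tool_rot: [-2.178, -2.263, -0.0]
wrist_force: [-0.8, 0.7, 0.5]
gripper_width: 0.077
grip_force: 0.0
```

Call:
{"method": "move_arm", "body": {
  "rows": [
    {"dx":0,"dy":0,"dz":0,"ax":0,"ay":0,"az":0,"claw":0.6},
    {"dx":0,"dy":0,"dz":0,"ax":0,"ay":0,"az":0,"claw":0.6},
    {"dx":0,"dy":0,"dz":0,"ax":0,"ay":0,"az":0,"claw":0.6}
  ]
}}

```text
time_s: 8.93
ee_pos: [0.3929, -0.3621, 0.0033]
tool_rot: [2.178, 2.263, -0.0]
wrist_force: [-0.6, 3.0, 5.6]
gripper_width: 0.0579
grip_force: 66.0
```

Run:
```python
from h import *
s=cam("wrist"); save(s,"w5",1.2); o=r.observe(); print(o["ee_pos"],o["gripper_width"],o["wrist_force"],o["grip_force"])
```

```text
[ 0.39285203 -0.36200851  0.00332852] 0.05797704119236822 [-0.13057922  1.18085108  5.42580673] 65.95370650291443
```

View pics/w5.png

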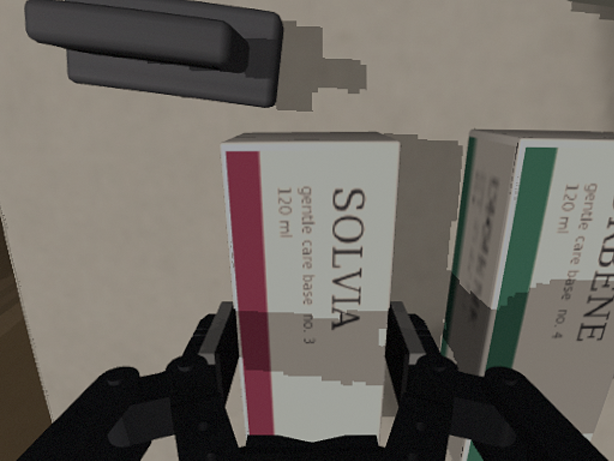

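Call:
{"method": "move_arm", "body": {
  "rows": [
    {"dx":0,"dy":0,"dz":-20,"ax":0,"ay":0,"az":0,"claw":0.6},
    {"dx":0,"dy":0,"dz":-60,"ax":0,"ay":0,"az":0,"claw":0.6},
    {"dx":0,"dy":0,"dz":-110,"ax":0,"ay":0,"az":0,"claw":0.6},
    {"dx":0,"dy":0,"dz":-160,"ax":0,"ay":0,"az":0,"claw":0.6},
    {"dx":0,"dy":0,"dz":-210,"ax":0,"ay":0,"az":0,"claw":0.6}
  ]
}}

```text
time_s: 9.6
ee_pos: [0.3917, -0.3608, 0.2129]
tool_rot: [-2.177, -2.262, -0.001]
wrist_force: [0.1, -1.0, -4.8]
gripper_width: 0.0579
grip_force: 67.0
```

Call:
{"method": "move_arm", "body": {
  "rows": [
    {"dx":25,"dy":15,"dz":0,"ax":0,"ay":0,"az":10,"claw":0.6},
    {"dx":50,"dy":30,"dz":0,"ax":0,"ay":0,"az":20,"claw":0.6},
    {"dx":75,"dy":45,"dz":0,"ax":0,"ay":0,"az":30,"claw":0.6},
    {"dx":100,"dy":60,"dz":0,"ax":0,"ay":0,"az":40,"claw":0.6},
    {"dx":125,"dy":75,"dz":0,"ax":0,"ay":0,"az":50,"claw":0.6}
  ]
}}

```text
time_s: 10.22
ee_pos: [0.4621, -0.2325, 0.2112]
tool_rot: [-2.932, -1.121, 0.002]
wrist_force: [0.0, 0.4, -5.0]
gripper_width: 0.0581
grip_force: 67.0
```

Run:
```python
from h import *
o=r.observe(); print(o["ee_pos"],yaw(),o["gripper_width"],o["wrist_force"],o["grip_force"]);go(.502,-.153,.17,-2)
```

```text
[ 0.46214892 -0.23245453  0.21123483] 41.85526950447444 0.058057547103320534 [ 4.63243328e-03  3.94650828e-01 -5.01448871e+00] 67.02806353569031
go [ 82.7 -32.6  41.2] az 43.9
```

Call:
{"method": "move_arm", "body": {
  "rows": [
    {"dx":25,"dy":-10,"dz":0,"ax":0,"ay":0,"az":10,"claw":0.6},
    {"dx":50,"dy":-20,"dz":0,"ax":0,"ay":0,"az":20,"claw":0.6},
    {"dx":75,"dy":-30,"dz":0,"ax":0,"ay":0,"az":30,"claw":0.6},
    {"dx":83,"dy":-32.5,"dz":0,"ax":0,"ay":0,"az":40,"claw":0.6},
    {"dx":83,"dy":-32.5,"dz":0,"ax":0,"ay":0,"az":44,"claw":0.6}
  ]
}}

```text
time_s: 10.85
ee_pos: [0.5017, -0.1528, 0.2112]
tool_rot: [-3.14, 0.053, 0.004]
wrist_force: [0.3, -0.3, -5.7]
gripper_width: 0.0578
grip_force: 67.0
```

Call:
{"method": "move_arm", "body": {
  "rows": [
    {"dx":0,"dy":0,"dz":0,"ax":0,"ay":0,"az":0,"claw":0.6},
    {"dx":0,"dy":0,"dz":0,"ax":0,"ay":0,"az":0,"claw":0.6},
    {"dx":0,"dy":0,"dz":20,"ax":0,"ay":0,"az":0,"claw":0.6},
    {"dx":0,"dy":0,"dz":40,"ax":0,"ay":0,"az":0,"claw":0.6},
    {"dx":0,"dy":0,"dz":40,"ax":0,"ay":0,"az":0,"claw":0.6}
  ]
}}

```text
time_s: 11.48
ee_pos: [0.5008, -0.1535, 0.1708]
tool_rot: [-3.139, 0.049, 0.006]
wrist_force: [0.3, 0.1, -5.4]
gripper_width: 0.058
grip_force: 66.9
```

Run:
```python
from h import *
s=cam("wrist"); save(s,"w6",1.2); o=r.observe(); print(o["ee_pos"],yaw(),o["gripper_width"],o["wrist_force"],o["grip_force"]);go(.502,-.153,.113,-2)
```

```text
[ 0.50168696 -0.15397633  0.17215969] -1.792614945194851 0.05836393108599085 [-0.70534564  0.41475845 -4.87281651] 66.94668531417847
go [ 0.3 -1.  59.2] az 0.2
```

View pics/w6.png

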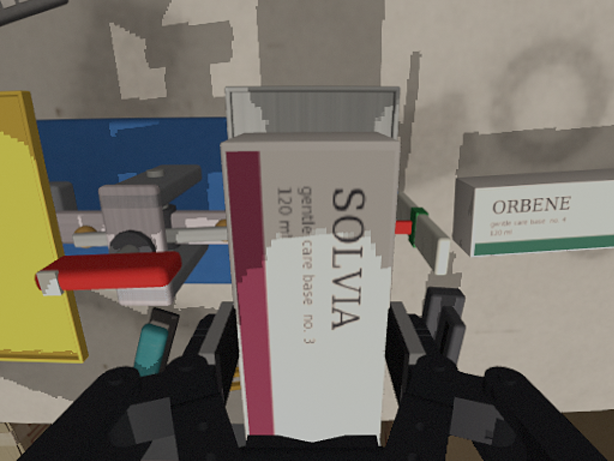

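Call:
{"method": "move_arm", "body": {
  "rows": [
    {"dx":0,"dy":-1,"dz":25,"ax":0,"ay":0,"az":0,"claw":0.6},
    {"dx":0,"dy":-1,"dz":45,"ax":0,"ay":0,"az":0,"claw":0.6},
    {"dx":0,"dy":-1,"dz":55,"ax":0,"ay":0,"az":0,"claw":0.6},
    {"dx":0,"dy":-1,"dz":59,"ax":0,"ay":0,"az":0,"claw":0.6},
    {"dx":0,"dy":-1,"dz":61,"ax":0,"ay":0,"az":0,"claw":0.6}
  ]
}}

```text
time_s: 12.15
ee_pos: [0.5029, -0.1535, 0.1124]
tool_rot: [3.141, -0.049, 0.002]
wrist_force: [0.8, -0.0, -4.5]
gripper_width: 0.0583
grip_force: 66.9
```

Call:
{"method": "move_arm", "body": {
  "rows": [
    {"dx":0,"dy":0,"dz":1,"ax":0,"ay":0,"az":0,"claw":0.6},
    {"dx":0,"dy":0,"dz":2,"ax":0,"ay":0,"az":0,"claw":0.6},
    {"dx":0,"dy":0,"dz":2,"ax":0,"ay":0,"az":0,"claw":0.6}
  ]
}}

```text
time_s: 12.52
ee_pos: [0.5024, -0.1531, 0.1099]
tool_rot: [3.141, -0.05, 0.0]
wrist_force: [-0.6, 0.0, -4.6]
gripper_width: 0.0582
grip_force: 66.9
```

Call:
{"method": "move_arm", "body": {
  "rows": [
    {"dx":0,"dy":0,"dz":1,"ax":0,"ay":0,"az":0,"claw":0.6},
    {"dx":0,"dy":0,"dz":2,"ax":0,"ay":0,"az":0,"claw":0.6},
    {"dx":0,"dy":0,"dz":3,"ax":0,"ay":0,"az":0,"claw":0.6},
    {"dx":0,"dy":0,"dz":3,"ax":0,"ay":0,"az":0,"claw":0.6}
  ]
}}

```text
time_s: 13.02
ee_pos: [0.5024, -0.1531, 0.1066]
tool_rot: [-3.141, 0.049, 0.0]
wrist_force: [-1.1, 0.2, -4.1]
gripper_width: 0.0584
grip_force: 67.1
```

Call:
{"method": "move_arm", "body": {
  "rows": [
    {"dx":0,"dy":0,"dz":1,"ax":0,"ay":0,"az":0,"claw":0.6},
    {"dx":0,"dy":0,"dz":2,"ax":0,"ay":0,"az":0,"claw":0.6},
    {"dx":0,"dy":0,"dz":2,"ax":0,"ay":0,"az":0,"claw":0.6}
  ]
}}

```text
time_s: 13.4
ee_pos: [0.5024, -0.1531, 0.105]
tool_rot: [3.141, -0.049, 0.0]
wrist_force: [-1.5, 1.4, 0.2]
gripper_width: 0.0578
grip_force: 67.6
```

Call:
{"method": "move_arm", "body": {
  "rows": [
    {"dx":0,"dy":0,"dz":1,"ax":0,"ay":0,"az":0,"claw":0.6},
    {"dx":0,"dy":0,"dz":1,"ax":0,"ay":0,"az":0,"claw":0.82},
    {"dx":0,"dy":0,"dz":1,"ax":0,"ay":0,"az":0,"claw":0.82},
    {"dx":0,"dy":0,"dz":1,"ax":0,"ay":0,"az":0,"claw":0.82}
  ]
}}

```text
time_s: 13.9
ee_pos: [0.5026, -0.1533, 0.1038]
tool_rot: [3.141, -0.05, 0.001]
wrist_force: [0.1, -0.7, 0.0]
gripper_width: 0.0702
grip_force: 0.0
```

Call:
{"method": "move_arm", "body": {
  "rows": [
    {"dx":0,"dy":0,"dz":-10,"ax":0,"ay":0,"az":0,"claw":0.82},
    {"dx":0,"dy":0,"dz":-40,"ax":0,"ay":0,"az":0,"claw":0.82},
    {"dx":0,"dy":0,"dz":-90,"ax":0,"ay":0,"az":0,"claw":0.85},
    {"dx":0,"dy":0,"dz":-130,"ax":0,"ay":0,"az":0,"claw":0.9},
    {"dx":0,"dy":0,"dz":-130,"ax":0,"ay":0,"az":0,"claw":0.9}
  ]
}}

```text
time_s: 14.52
ee_pos: [0.5046, -0.1544, 0.2386]
tool_rot: [3.137, -0.049, 0.012]
wrist_force: [0.3, 0.7, -0.3]
gripper_width: 0.0768
grip_force: 0.0
```

Run:
```python
from h import *
s=cam("wrist"); save(s,"w7",1.2); o=r.observe(); print(o["ee_pos"],yaw(),o["gripper_width"],o["wrist_force"]);go(.490,-.359,.22,92)
```

```text
[ 0.50341346 -0.15368755  0.23607385] -1.8029911164308956 0.07669935054963521 [ 0.24827167  0.25123296 -0.80236744]
go [ -6.9 205.6  16.1] az -93.8
```

View pics/w7.png

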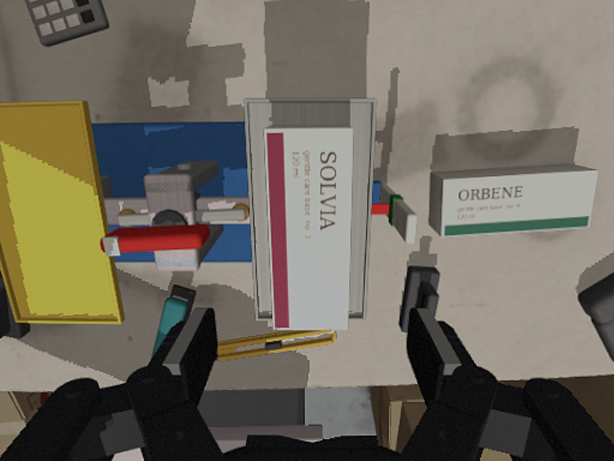

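Run:
```python
from h import *
s=cam("wrist")
for px,z in [([(265,128),(352,128),(349,329),(273,329)],.146),([(246,99),(374,98),(366,320),(257,318)],.106),([(33,325),(33,325)],.0),([(0,102),(84,102),(121,322),(14,325)],.114),([(210,225),(105,237),(105,256),(210,249)],.166)]:
    P=np.array([ray(s,(p[0]/1.2,p[1]/1.2),z) for p in px]); print(np.round(P[:,:2],3).tolist(),P.mean(0))
```

```text
[[0.575, -0.126], [0.573, -0.183], [0.421, -0.181], [0.423, -0.121]] [ 0.49775717 -0.15280657  0.146     ]
[[0.594, -0.108], [0.592, -0.204], [0.404, -0.2], [0.409, -0.102]] [ 0.4998252  -0.15363578  0.106     ]
[[0.343, 0.2], [0.343, 0.2]] [0.34281657 0.20006605 0.        ]
[[0.601, 0.075], [0.597, 0.01], [0.413, 0.017], [0.412, 0.119]] [0.50578597 0.05530548 0.114     ]
[[0.515, -0.088], [0.509, -0.015], [0.496, -0.013], [0.499, -0.086]] [ 0.50480415 -0.05031764  0.166     ]
```

Call:
{"method": "move_arm", "body": {
  "rows": [
    {"dx":-2,"dy":40,"dz":0,"ax":0,"ay":0,"az":-10,"claw":0.9},
    {"dx":-4,"dy":80,"dz":0,"ax":0,"ay":0,"az":-20,"claw":0.9},
    {"dx":-6,"dy":120,"dz":0,"ax":0,"ay":0,"az":-30,"claw":0.9},
    {"dx":-7,"dy":160,"dz":0,"ax":0,"ay":0,"az":-40,"claw":0.9},
    {"dx":-7,"dy":200,"dz":0,"ax":0,"ay":0,"az":-50,"claw":0.9}
  ]
}}

```text
time_s: 15.25
ee_pos: [0.4881, -0.3533, 0.2317]
tool_rot: [-2.861, -1.289, 0.002]
wrist_force: [1.0, -0.6, 0.6]
gripper_width: 0.077
grip_force: 0.0
```

Call:
{"method": "move_arm", "body": {
  "rows": [
    {"dx":0,"dy":0,"dz":20,"ax":0,"ay":0,"az":-10,"claw":0.9},
    {"dx":0,"dy":0,"dz":40,"ax":0,"ay":0,"az":-20,"claw":0.9},
    {"dx":0,"dy":0,"dz":60,"ax":0,"ay":0,"az":-30,"claw":0.9},
    {"dx":0,"dy":0,"dz":80,"ax":0,"ay":0,"az":-40,"claw":0.9},
    {"dx":0,"dy":0,"dz":100,"ax":0,"ay":0,"az":-44,"claw":0.9}
  ]
}}

```text
time_s: 15.88
ee_pos: [0.488, -0.3518, 0.1311]
tool_rot: [-2.172, -2.265, -0.0]
wrist_force: [0.6, -0.4, -0.6]
gripper_width: 0.0772
grip_force: 0.0
```

Run:
```python
from h import *
o=r.observe(); print(o["ee_pos"],yaw());go(.490,-.360,.003,92)
```

```text
[ 0.48800727 -0.35177182  0.13109365] 92.38354178421413
go [ -8.3   1.6 128.1] az 0.4
```

Call:
{"method": "move_arm", "body": {
  "rows": [
    {"dx":-8,"dy":2,"dz":35,"ax":0,"ay":0,"az":0,"claw":0.9},
    {"dx":-8,"dy":2,"dz":70,"ax":0,"ay":0,"az":0,"claw":0.9},
    {"dx":-8,"dy":2,"dz":100,"ax":0,"ay":0,"az":0,"claw":0.9},
    {"dx":-8,"dy":2,"dz":128,"ax":0,"ay":0,"az":0,"claw":0.9},
    {"dx":-8,"dy":2,"dz":128,"ax":0,"ay":0,"az":0,"claw":0.9}
  ]
}}

```text
time_s: 16.5
ee_pos: [0.4886, -0.3579, 0.0017]
tool_rot: [-2.173, -2.257, -0.001]
wrist_force: [0.5, 0.5, 0.6]
gripper_width: 0.0769
grip_force: 0.0
```

Call:
{"method": "move_arm", "body": {
  "rows": [
    {"dx":0,"dy":0,"dz":0,"ax":0,"ay":0,"az":0,"claw":0.6},
    {"dx":0,"dy":0,"dz":0,"ax":0,"ay":0,"az":0,"claw":0.6},
    {"dx":0,"dy":0,"dz":0,"ax":0,"ay":0,"az":0,"claw":0.6},
    {"dx":0,"dy":0,"dz":0,"ax":0,"ay":0,"az":0,"claw":0.6}
  ]
}}

```text
time_s: 17.0
ee_pos: [0.4918, -0.3611, 0.0067]
tool_rot: [2.178, 2.263, -0.0]
wrist_force: [-0.9, 0.9, 2.5]
gripper_width: 0.0579
grip_force: 65.5
```

Call:
{"method": "move_arm", "body": {
  "rows": [
    {"dx":0,"dy":0,"dz":-20,"ax":0,"ay":0,"az":0,"claw":0.6},
    {"dx":0,"dy":0,"dz":-70,"ax":0,"ay":0,"az":0,"claw":0.6},
    {"dx":0,"dy":0,"dz":-120,"ax":0,"ay":0,"az":0,"claw":0.6},
    {"dx":0,"dy":0,"dz":-180,"ax":0,"ay":0,"az":0,"claw":0.6},
    {"dx":0,"dy":0,"dz":-230,"ax":0,"ay":0,"az":0,"claw":0.6}
  ]
}}

```text
time_s: 17.62
ee_pos: [0.4913, -0.3606, 0.2392]
tool_rot: [2.177, 2.262, -0.0]
wrist_force: [0.3, -1.7, -4.2]
gripper_width: 0.0577
grip_force: 66.5
```

Run:
```python
from h import *
o=r.observe(); print(o["ee_pos"],yaw(),o["gripper_width"],o["wrist_force"],o["grip_force"]);go(.500,-.1535,.24,-2)
```

```text
[ 0.49125148 -0.36062282  0.23919074] 92.1933368609839 0.05769461835148601 [ 0.28367751 -1.6809279  -4.16371057] 66.48691177368164
go [206.6  16.7  -0.8] az 94.2
```

Call:
{"method": "move_arm", "body": {
  "rows": [
    {"dx":40,"dy":3,"dz":0,"ax":0,"ay":0,"az":10,"claw":0.6},
    {"dx":80,"dy":6,"dz":0,"ax":0,"ay":0,"az":20,"claw":0.6},
    {"dx":120,"dy":9,"dz":0,"ax":0,"ay":0,"az":30,"claw":0.6},
    {"dx":160,"dy":12,"dz":0,"ax":0,"ay":0,"az":40,"claw":0.6},
    {"dx":200,"dy":15,"dz":0,"ax":0,"ay":0,"az":50,"claw":0.6}
  ]
}}

```text
time_s: 18.25
ee_pos: [0.4982, -0.1587, 0.2364]
tool_rot: [2.934, 1.122, 0.0]
wrist_force: [0.9, 0.6, -4.8]
gripper_width: 0.0583
grip_force: 66.5
```

Call:
{"method": "move_arm", "body": {
  "rows": [
    {"dx":0,"dy":0,"dz":0,"ax":0,"ay":0,"az":10,"claw":0.6},
    {"dx":0,"dy":0,"dz":0,"ax":0,"ay":0,"az":20,"claw":0.6},
    {"dx":0,"dy":0,"dz":0,"ax":0,"ay":0,"az":30,"claw":0.6},
    {"dx":0,"dy":0,"dz":0,"ax":0,"ay":0,"az":40,"claw":0.6},
    {"dx":0,"dy":0,"dz":0,"ax":0,"ay":0,"az":44,"claw":0.6}
  ]
}}

```text
time_s: 18.88
ee_pos: [0.4983, -0.16, 0.2364]
tool_rot: [3.141, -0.055, 0.0]
wrist_force: [0.2, 0.6, -3.9]
gripper_width: 0.0574
grip_force: 66.5
```

Run:
```python
from h import *
o=r.observe(); print(o["ee_pos"],yaw(),o["gripper_width"],o["wrist_force"],o["grip_force"]);go(.500,-.1535,.155,-2)
```

```text
[ 0.49825118 -0.15999958  0.23640965] -2.000848568476921 0.05735530804383393 [ 0.19706667  0.63093754 -3.91487282] 66.4881420135498
go [ 1.5 -6.6 81.4] az -0.0
```

Call:
{"method": "move_arm", "body": {
  "rows": [
    {"dx":1.5,"dy":-6.5,"dz":25,"ax":0,"ay":0,"az":0,"claw":0.6},
    {"dx":1.5,"dy":-6.5,"dz":50,"ax":0,"ay":0,"az":0,"claw":0.6},
    {"dx":1.5,"dy":-6.5,"dz":70,"ax":0,"ay":0,"az":0,"claw":0.6},
    {"dx":1.5,"dy":-6.5,"dz":80,"ax":0,"ay":0,"az":0,"claw":0.6},
    {"dx":1.5,"dy":-6.5,"dz":80,"ax":0,"ay":0,"az":0,"claw":0.6}
  ]
}}

```text
time_s: 19.5
ee_pos: [0.4999, -0.1536, 0.1556]
tool_rot: [-3.141, 0.05, 0.001]
wrist_force: [0.2, 0.1, -3.5]
gripper_width: 0.0577
grip_force: 66.5
```

Call:
{"method": "move_arm", "body": {
  "rows": [
    {"dx":0,"dy":0,"dz":1,"ax":0,"ay":0,"az":0,"claw":0.6},
    {"dx":0,"dy":0,"dz":2,"ax":0,"ay":0,"az":0,"claw":0.6},
    {"dx":0,"dy":0,"dz":3,"ax":0,"ay":0,"az":0,"claw":0.6},
    {"dx":0,"dy":0,"dz":3,"ax":0,"ay":0,"az":0,"claw":0.6}
  ]
}}

```text
time_s: 20.0
ee_pos: [0.5007, -0.154, 0.1531]
tool_rot: [3.141, -0.05, 0.001]
wrist_force: [0.0, 0.4, -3.1]
gripper_width: 0.058
grip_force: 66.6
```

Call:
{"method": "move_arm", "body": {
  "rows": [
    {"dx":0,"dy":0,"dz":1,"ax":0,"ay":0,"az":0,"claw":0.6},
    {"dx":0,"dy":0,"dz":2,"ax":0,"ay":0,"az":0,"claw":0.6},
    {"dx":0,"dy":0,"dz":2,"ax":0,"ay":0,"az":0,"claw":0.6}
  ]
}}

```text
time_s: 20.38
ee_pos: [0.5008, -0.1539, 0.1515]
tool_rot: [3.141, -0.049, 0.001]
wrist_force: [-1.8, 1.8, 4.9]
gripper_width: 0.0579
grip_force: 67.5
```

Call:
{"method": "move_arm", "body": {
  "rows": [
    {"dx":0,"dy":0,"dz":1,"ax":0,"ay":0,"az":0,"claw":0.6},
    {"dx":0,"dy":0,"dz":1,"ax":0,"ay":0,"az":0,"claw":0.6},
    {"dx":0,"dy":0,"dz":1,"ax":0,"ay":0,"az":0,"claw":0.6}
  ]
}}

```text
time_s: 20.75
ee_pos: [0.5008, -0.1539, 0.1509]
tool_rot: [3.141, -0.049, 0.002]
wrist_force: [-3.8, 2.4, 8.9]
gripper_width: 0.0574
grip_force: 67.9
```

Call:
{"method": "move_arm", "body": {
  "rows": [
    {"dx":0,"dy":0,"dz":-1.5,"ax":0,"ay":0,"az":0,"claw":0.6},
    {"dx":0,"dy":0,"dz":-1.5,"ax":0,"ay":0,"az":0,"claw":0.82},
    {"dx":0,"dy":0,"dz":-1.5,"ax":0,"ay":0,"az":0,"claw":0.82},
    {"dx":0,"dy":0,"dz":-1.5,"ax":0,"ay":0,"az":0,"claw":0.82}
  ]
}}

```text
time_s: 21.25
ee_pos: [0.5003, -0.1539, 0.1509]
tool_rot: [-3.141, 0.05, 0.0]
wrist_force: [0.7, -0.1, -0.4]
gripper_width: 0.0701
grip_force: 0.0
```

Call:
{"method": "move_arm", "body": {
  "rows": [
    {"dx":0,"dy":0,"dz":-10,"ax":0,"ay":0,"az":0,"claw":0.82},
    {"dx":0,"dy":0,"dz":-50,"ax":0,"ay":0,"az":0,"claw":0.82},
    {"dx":0,"dy":0,"dz":-105,"ax":0,"ay":0,"az":0,"claw":0.82},
    {"dx":0,"dy":0,"dz":-160,"ax":0,"ay":0,"az":0,"claw":0.82},
    {"dx":0,"dy":0,"dz":-160,"ax":0,"ay":0,"az":0,"claw":0.82}
  ]
}}

```text
time_s: 21.88
ee_pos: [0.5028, -0.1552, 0.3177]
tool_rot: [3.136, -0.049, 0.015]
wrist_force: [-1.0, -0.3, -0.7]
gripper_width: 0.0698
grip_force: 0.0
```

Run:
```python
from h import *
o=r.observe(); print(o["ee_pos"],yaw()); f=go(.45,.12,.33,-2); f=go(.503,-.046,.30,-2)
```

```text
[ 0.50279859 -0.15517693  0.31769013] -1.7983337747504824
go [ -61.4 -273.4  -12.3] az 0.2
go [  -3.2 -109.1   17.7] az 0.2
```

Call:
{"method": "move_arm", "body": {
  "rows": [
    {"dx":-12,"dy":-50,"dz":-20,"ax":0,"ay":0,"az":0,"claw":0.9},
    {"dx":-24,"dy":-100,"dz":-40,"ax":0,"ay":0,"az":0,"claw":0.9},
    {"dx":-36,"dy":-150,"dz":-60,"ax":0,"ay":0,"az":0,"claw":0.9},
    {"dx":-48,"dy":-200,"dz":-60,"ax":0,"ay":0,"az":0,"claw":0.9},
    {"dx":-60,"dy":-250,"dz":-60,"ax":0,"ay":0,"az":0,"claw":0.9}
  ]
}}

```text
time_s: 22.5
ee_pos: [0.4476, 0.0994, 0.3712]
tool_rot: [-3.141, 0.05, -0.001]
wrist_force: [1.9, 0.3, 0.0]
gripper_width: 0.0766
grip_force: 0.0
```

Run:
```python
from h import *
s=cam("wrist"); save(s,"w8",1.5); o=r.observe(); print(o["ee_pos"],yaw())
import pickle; pickle.dump(s,open("w8.pkl","wb"))
for t,z in {"goods_box_1_mid":.045,"big_weight_1_grip":.056,"small_weight_grip":.05,"goods_pan_floor":.105,"weights_pan_floor":.105,"lock_grip":.166,"jar":.046}.items():
    for d in r.recognise(t,"wrist"): print(t,np.round(d["score"],2),np.round(d["centre"]),np.round(ray(s,d["centre"],z),3))
```

```text
[0.44595307 0.10466742 0.37133417] -1.5664242932023484
big_weight_1_grip 0.89 [110. 181.] [0.399 0.34  0.056]
small_weight_grip 0.57 [154. 186.] [0.388 0.271 0.05 ]
goods_pan_floor 0.89 [420.  86.] [ 0.529 -0.115  0.105]
weights_pan_floor 0.81 [284.  98.] [0.518 0.065 0.105]
lock_grip 0.84 [371. 106.] [ 0.509 -0.03   0.166]
```

View pics/w8.png

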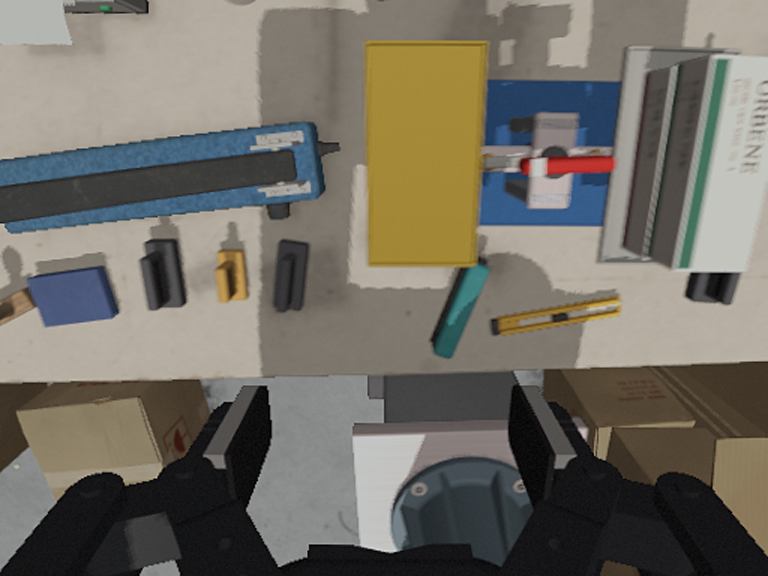

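Run:
```python
from h import *; import pickle
s=pickle.load(open("w8.pkl","rb"))
for n,px,z in [("wpan",[(366,42),(487,42),(478,266),(369,265)],.114),("gpan",[(628,48),(600,262)],.106),("lock",[(524,158),(614,157),(614,171),(524,175)],.166),("W1",[(146,247),(155,303)],.056),("W2",[(283,243),(297,245),(291,304),(280,303)],.056),("W3",[(712,288)],.05),("brass",[(226,254),(232,295)],.05)]:
    P=np.array([ray(s,(p[0]/1.5,p[1]/1.5),z) for p in px]); print(n,np.round(P[:,:2],3).tolist(),P.mean(0))
f=go(.504,-.044,.24,88)
for c in ["scene","side"]:
    cam(c); print(c,[(np.round(d["score"],2),d["centre"]) for d in r.recognise("goods_box_1_mid",c)])
```

```text
wpan [[0.602, 0.113], [0.599, 0.015], [0.411, 0.018], [0.415, 0.119]] [0.50666442 0.06631237 0.114     ]
gpan [[0.594, -0.105], [0.409, -0.099]] [ 0.50141103 -0.1021567   0.106     ]
lock [[0.51, -0.005], [0.509, -0.075], [0.498, -0.076], [0.497, -0.006]] [ 0.50355431 -0.04038707  0.166     ]
W1 [[0.427, 0.355], [0.364, 0.357]] [0.39554265 0.35625342 0.056     ]
W2 [[0.426, 0.21], [0.423, 0.196], [0.358, 0.208], [0.36, 0.22]] [0.39180748 0.20848948 0.056     ]
W3 [[0.36, -0.255]] [ 0.35977096 -0.25461347  0.05      ]
brass [[0.415, 0.273], [0.369, 0.273]] [0.39174012 0.27327613 0.05      ]
go [ 60.1 138.8 130.9] az -89.9
scene [(np.float64(0.61), [271.9, 183.0])]
side [(np.float64(0.28), [340.3, 196.8])]
```

Call:
{"method": "move_arm", "body": {
  "rows": [
    {"dx":12,"dy":28,"dz":20,"ax":0,"ay":0,"az":-10,"claw":0.5},
    {"dx":24,"dy":56,"dz":40,"ax":0,"ay":0,"az":-20,"claw":0.5},
    {"dx":36,"dy":84,"dz":60,"ax":0,"ay":0,"az":-30,"claw":0.5},
    {"dx":48,"dy":112,"dz":80,"ax":0,"ay":0,"az":-40,"claw":0.5},
    {"dx":60,"dy":139,"dz":100,"ax":0,"ay":0,"az":-50,"claw":0.5}
  ]
}}

```text
time_s: 23.72
ee_pos: [0.5042, -0.0443, 0.2705]
tool_rot: [2.865, 1.289, 0.0]
wrist_force: [-0.1, -0.9, 0.2]
gripper_width: 0.0431
grip_force: 0.0
```

Call:
{"method": "move_arm", "body": {
  "rows": [
    {"dx":0,"dy":0,"dz":10,"ax":0,"ay":0,"az":-10,"claw":0.5},
    {"dx":0,"dy":0,"dz":20,"ax":0,"ay":0,"az":-20,"claw":0.5},
    {"dx":0,"dy":0,"dz":30,"ax":0,"ay":0,"az":-30,"claw":0.5},
    {"dx":0,"dy":0,"dz":30,"ax":0,"ay":0,"az":-40,"claw":0.5},
    {"dx":0,"dy":0,"dz":30,"ax":0,"ay":0,"az":-40,"claw":0.5}
  ]
}}

```text
time_s: 24.35
ee_pos: [0.5038, -0.0433, 0.241]
tool_rot: [-2.258, -2.183, 0.0]
wrist_force: [-0.1, -0.7, 0.1]
gripper_width: 0.0427
grip_force: 0.0
```

Run:
```python
from h import *
s=cam("wrist"); o=r.observe(); print(o["ee_pos"],yaw())
for d in r.recognise("lock_grip","wrist"): print(d["score"],d["centre"],ray(s,d["centre"],.16))
# red mask
hsv=cv2.cvtColor(np.array(s["frame"]),cv2.COLOR_RGB2HSV); m=((hsv[...,0]<6)|(hsv[...,0]>174))&(hsv[...,1]>180)&(hsv[...,2]>90)
n,l,st,ce=cv2.connectedComponentsWithStats(m.astype(np.uint8))
for i in np.argsort(-st[1:,4])[:3]+1: print(st[i],ray(s,ce[i],.164))
go(.5035,-.042,.134,88)
```

```text
[ 0.50392899 -0.04321287  0.24121519] 87.95291467030265
0.68 [257.7, 180.8] [ 0.50309659 -0.0320642   0.16      ]
[251 173  17  62 829] [ 0.50398908 -0.05004514  0.164     ]
[251 153  14   7  74] [ 0.50362017 -0.01049364  0.164     ]
[453  64   8   5  22] [0.65273369 0.0520889  0.164     ]
go [  1.2  -0.5 107.3] az -0.0
```

Call:
{"method": "move_arm", "body": {
  "rows": [
    {"dx":0,"dy":0,"dz":30,"ax":0,"ay":0,"az":0,"claw":0.5},
    {"dx":0,"dy":0,"dz":60,"ax":0,"ay":0,"az":0,"claw":0.5},
    {"dx":0,"dy":0,"dz":85,"ax":0,"ay":0,"az":0,"claw":0.5},
    {"dx":0,"dy":0,"dz":107,"ax":0,"ay":0,"az":0,"claw":0.5},
    {"dx":0,"dy":0,"dz":107,"ax":0,"ay":0,"az":0,"claw":0.5}
  ]
}}

```text
time_s: 25.08
ee_pos: [0.5025, -0.0425, 0.1327]
tool_rot: [-2.257, -2.181, 0.003]
wrist_force: [0.3, -0.2, 0.3]
gripper_width: 0.043
grip_force: 0.0
```

Call:
{"method": "move_arm", "body": {
  "rows": [
    {"dx":0,"dy":0,"dz":0,"ax":0,"ay":0,"az":0,"claw":0},
    {"dx":0,"dy":0,"dz":0,"ax":0,"ay":0,"az":0,"claw":0},
    {"dx":0,"dy":0,"dz":0,"ax":0,"ay":0,"az":0,"claw":0},
    {"dx":0,"dy":0,"dz":0,"ax":0,"ay":0,"az":0,"claw":0}
  ]
}}

```text
time_s: 25.58
ee_pos: [0.5037, -0.0431, 0.1357]
tool_rot: [2.256, 2.186, -0.001]
wrist_force: [-5.5, 1.1, 5.7]
gripper_width: 0.009
grip_force: 58.6
```

Call:
{"method": "move_arm", "body": {
  "rows": [
    {"dx":0,"dy":0,"dz":0,"ax":0,"ay":0,"az":-9,"claw":0},
    {"dx":0,"dy":0,"dz":0,"ax":0,"ay":0,"az":-18,"claw":0},
    {"dx":0,"dy":0,"dz":0,"ax":0,"ay":0,"az":-27,"claw":0},
    {"dx":0,"dy":0,"dz":0,"ax":0,"ay":0,"az":-36,"claw":0},
    {"dx":0,"dy":0,"dz":0,"ax":0,"ay":0,"az":-45,"claw":0}
  ]
}}

```text
time_s: 26.2
ee_pos: [0.5032, -0.0431, 0.1356]
tool_rot: [-1.241, -2.885, 0.002]
wrist_force: [-7.6, -0.6, 7.2]
gripper_width: 0.0087
grip_force: 60.9
```

Call:
{"method": "move_arm", "body": {
  "rows": [
    {"dx":0,"dy":0,"dz":0,"ax":0,"ay":0,"az":-9,"claw":0},
    {"dx":0,"dy":0,"dz":0,"ax":0,"ay":0,"az":-18,"claw":0},
    {"dx":0,"dy":0,"dz":0,"ax":0,"ay":0,"az":-27,"claw":0},
    {"dx":0,"dy":0,"dz":0,"ax":0,"ay":0,"az":-36,"claw":0},
    {"dx":0,"dy":0,"dz":0,"ax":0,"ay":0,"az":-45,"claw":0}
  ]
}}

```text
time_s: 26.82
ee_pos: [0.503, -0.0436, 0.1356]
tool_rot: [-0.042, -3.14, 0.003]
wrist_force: [-8.4, -1.9, 7.2]
gripper_width: 0.0087
grip_force: 60.9
```

Run:
```python
from h import *
o=r.observe(); print(o["ee_pos"],yaw(),o["wrist_force"],o["ft_torque"],o["gripper_width"],o["qpos"])
```

```text
[ 0.50300521 -0.0436213   0.13563196] 178.46126915370894 [-8.35478065 -1.92940914  7.19291122] [-0.40728105  1.42357412 -0.34661774] 0.008690933291127398 [-0.32054434  0.09981374  1.84437939 -0.00220254  1.19854392 -1.86368386]
```

Call:
{"method": "move_arm", "body": {
  "rows": [
    {"dx":0,"dy":0,"dz":0,"ax":0,"ay":0,"az":0,"claw":0.5},
    {"dx":0,"dy":0,"dz":0,"ax":0,"ay":0,"az":0,"claw":0.5},
    {"dx":0,"dy":0,"dz":0,"ax":0,"ay":0,"az":0,"claw":0.5},
    {"dx":0,"dy":0,"dz":-30,"ax":0,"ay":0,"az":0,"claw":0.5},
    {"dx":0,"dy":0,"dz":-80,"ax":0,"ay":0,"az":0,"claw":0.5}
  ]
}}

```text
time_s: 27.45
ee_pos: [0.5025, -0.0424, 0.2133]
tool_rot: [-0.051, -3.137, -0.002]
wrist_force: [0.2, -0.7, 0.9]
gripper_width: 0.0429
grip_force: 0.0
```

Call:
{"method": "move_arm", "body": {
  "rows": [
    {"dx":20,"dy":10,"dz":-40,"ax":0,"ay":0,"az":0,"claw":0.5},
    {"dx":40,"dy":20,"dz":-80,"ax":0,"ay":0,"az":0,"claw":0.5},
    {"dx":60,"dy":40,"dz":-110,"ax":0,"ay":0,"az":0,"claw":0.5},
    {"dx":60,"dy":40,"dz":-110,"ax":0,"ay":0,"az":0,"claw":0.5}
  ]
}}

```text
time_s: 27.95
ee_pos: [0.4459, -0.0004, 0.3273]
tool_rot: [0.048, 3.135, -0.002]
wrist_force: [0.5, -0.5, -0.0]
gripper_width: 0.0429
grip_force: 0.0
```

Run:
```python
from h import *
s=cam("wrist"); save(s,"w9",1.2); o=r.observe(); print(o["ee_pos"],yaw())
s=cam("scene"); save(s,"s9",4,(200,120,350,240))
```

```text
[ 0.44569696 -0.0008143   0.32529334] 178.22401341797118
```

View pics/w9.png

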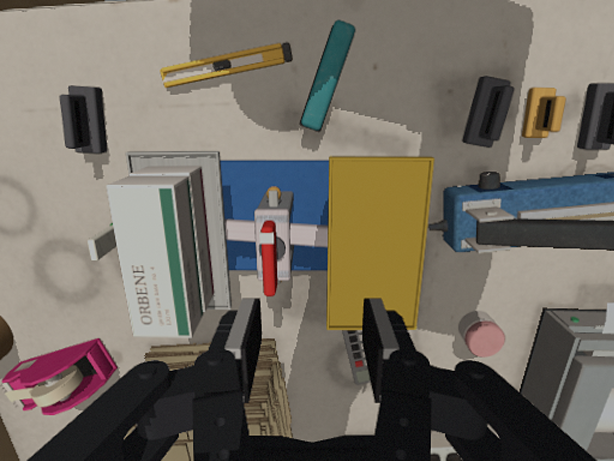

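Run:
```python
from h import *
s=cam("wrist")
for n,px,z in [("W2",[(504,84),(488,139)],.056),("brass",[(546,92),(543,132)],.05),("W1",[(612,92),(606,142)],.056),("W3",[(87,90),(90,148)],.056),("W2body",[(481,76),(513,84),(497,146),(464,138)],.02),("knob",[(488,172)],.05),("sealer",[(445,190),(520,182),(478,222)],.05),("jar",[(485,338)],.046),("lockends",[(268,225),(270,294)],.166)]:
    P=np.array([ray(s,(p[0]/1.2,p[1]/1.2),z) for p in px]); print(n,np.round(P[:,:2],3).tolist(),P.mean(0))
go(.388,.207,.12,170)
```

```text
W2 [[0.346, 0.21], [0.404, 0.199]] [0.37477096 0.20452706 0.056     ]
brass [[0.354, 0.262], [0.398, 0.265]] [0.3760885  0.26344086 0.05      ]
W1 [[0.355, 0.335], [0.41, 0.339]] [0.38220853 0.33656896 0.056     ]
W3 [[0.337, -0.243], [0.399, -0.253]] [ 0.36765854 -0.24794097  0.056     ]
W2body [[0.335, 0.199], [0.345, 0.238], [0.416, 0.227], [0.406, 0.185]] [0.37536626 0.21243744 0.02      ]
knob [[0.442, 0.206]] [0.44241271 0.2056922  0.05      ]
sealer [[0.463, 0.156], [0.455, 0.246], [0.504, 0.2]] [0.47380164 0.20085231 0.05      ]
jar [[0.674, 0.232]] [0.67369246 0.23169762 0.046     ]
lockends [[0.463, -0.041], [0.532, -0.044]] [ 0.49777419 -0.04241156  0.166     ]
go [ 63.7 206.2 203.1] az 8.2
```

View pics/s9.png

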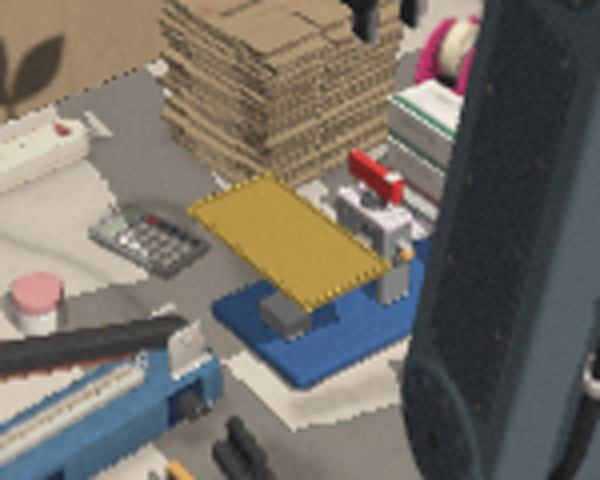

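The handle now lies across the beam and the yellow pan is up, so the beam is free. Next is weight 2, at about (.383,.207), with a look from close by first.

Call:
{"method": "move_arm", "body": {
  "rows": [
    {"dx":12,"dy":45,"dz":20,"ax":0,"ay":0,"az":2,"claw":0.7},
    {"dx":24,"dy":90,"dz":40,"ax":0,"ay":0,"az":4,"claw":0.7},
    {"dx":36,"dy":135,"dz":70,"ax":0,"ay":0,"az":6,"claw":0.7},
    {"dx":48,"dy":180,"dz":110,"ax":0,"ay":0,"az":8,"claw":0.7},
    {"dx":60,"dy":206,"dz":150,"ax":0,"ay":0,"az":8,"claw":0.7}
  ]
}}

```text
time_s: 28.72
ee_pos: [0.3906, 0.208, 0.1714]
tool_rot: [-0.268, -3.128, 0.001]
wrist_force: [0.1, 0.4, -0.9]
gripper_width: 0.0598
grip_force: 0.0
```

Run:
```python
from h import *
s=cam("wrist"); save(s,"w10",1.2); o=r.observe(); print(o["ee_pos"],yaw())
for t in ["big_weight_1_grip","small_weight_grip"]:
    for d in r.recognise(t,"wrist"): print(t,np.round(d["score"],2),np.round(d["centre"]),np.round(ray(s,d["centre"],.045),3))
```

```text
[0.38551746 0.20894817 0.16581296] 170.25034697592116
big_weight_1_grip 0.82 [408. 139.] [0.376 0.352 0.045]
small_weight_grip 0.91 [326. 149.] [0.373 0.274 0.045]
```

View pics/w10.png

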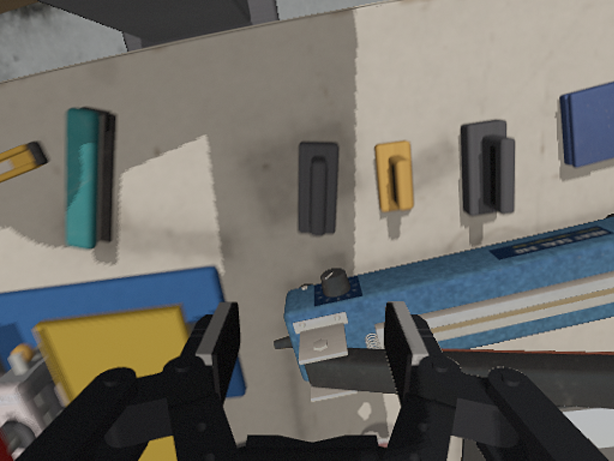

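Run:
```python
from h import *
s=cam("wrist"); o=r.observe(); print(o["ee_pos"],yaw())
for n,px,z in [("W2",[(320,157),(318,230)],.056),("W2b",[(302,142),(339,142),(333,234),(300,234)],.02),("brass",[(391,154),(401,208)],.05),("W1",[(492,138),(506,210)],.056),("knobtop",[(335,278)],.07),("knobfront",[(335,270)],.07)]:
    P=np.array([ray(s,(p[0]/1.2,p[1]/1.2),z) for p in px]); print(n,np.round(P[:,:2],3).tolist(),P.mean(0))
print(proj(s,[.385,.207,.056])*1.2)
```

```text
[0.39098964 0.20637086 0.17283977] 170.24464812562684
W2 [[0.343, 0.22], [0.398, 0.21]] [0.37056724 0.215063   0.056     ]
W2b [[0.333, 0.208], [0.338, 0.238], [0.416, 0.221], [0.411, 0.192]] [0.37432631 0.21453847 0.02      ]
brass [[0.35, 0.273], [0.393, 0.277]] [0.37174384 0.27504149 0.05      ]
W1 [[0.35, 0.347], [0.407, 0.357]] [0.3782394 0.3517426 0.056    ]
knobtop [[0.435, 0.217]] [0.43472386 0.21690512 0.07      ]
knobfront [[0.428, 0.218]] [0.42801873 0.21791341 0.07      ]
[[311.70934074 214.38450372]]
```

Call:
{"method": "move_arm", "body": {
  "rows": [
    {"dx":10,"dy":2,"dz":30,"ax":0,"ay":0,"az":0,"claw":0.5},
    {"dx":20,"dy":4,"dz":60,"ax":0,"ay":0,"az":0,"claw":0.5},
    {"dx":20,"dy":4,"dz":100,"ax":0,"ay":0,"az":0,"claw":0.5},
    {"dx":20,"dy":4,"dz":130,"ax":0,"ay":0,"az":0,"claw":0.5},
    {"dx":20,"dy":4,"dz":147,"ax":0,"ay":0,"az":0,"claw":0.5}
  ]
}}

```text
time_s: 29.55
ee_pos: [0.3742, 0.213, 0.027]
tool_rot: [0.272, 3.129, -0.0]
wrist_force: [-1.0, -0.4, 0.1]
gripper_width: 0.043
grip_force: 0.0
```

Call:
{"method": "move_arm", "body": {
  "rows": [
    {"dx":0,"dy":0,"dz":0,"ax":0,"ay":0,"az":0,"claw":0.5},
    {"dx":0,"dy":0,"dz":0,"ax":0,"ay":0,"az":0,"claw":0},
    {"dx":0,"dy":0,"dz":0,"ax":0,"ay":0,"az":0,"claw":0},
    {"dx":0,"dy":0,"dz":0,"ax":0,"ay":0,"az":0,"claw":0},
    {"dx":0,"dy":0,"dz":0,"ax":0,"ay":0,"az":0,"claw":0}
  ]
}}

```text
time_s: 30.18
ee_pos: [0.3741, 0.2144, 0.0284]
tool_rot: [0.268, 3.127, 0.001]
wrist_force: [-0.4, -0.1, 7.0]
gripper_width: 0.0001
grip_force: 3.4
```

Call:
{"method": "move_arm", "body": {
  "rows": [
    {"dx":0,"dy":0,"dz":-25,"ax":0,"ay":0,"az":0,"claw":0},
    {"dx":0,"dy":0,"dz":-25,"ax":0,"ay":0,"az":0,"claw":0.5},
    {"dx":0,"dy":0,"dz":-25,"ax":0,"ay":0,"az":0,"claw":0.5},
    {"dx":0,"dy":0,"dz":-25,"ax":0,"ay":0,"az":0,"claw":0.5}
  ]
}}

```text
time_s: 30.68
ee_pos: [0.3719, 0.2139, 0.0514]
tool_rot: [-0.268, -3.129, 0.001]
wrist_force: [0.7, -0.5, 0.8]
gripper_width: 0.0425
grip_force: 0.0
```

Run:
```python
from h import *
s=cam("wrist"); save(s,"w11",1.5); o=r.observe(); print(o["ee_pos"],yaw(),o["gripper_width"])
e=np.array(o["ee_pos"]);print("tcp",proj(s,e)*1.5)
print([ (d["score"],d["centre"],ray(s,d["centre"],.045)) for d in r.recognise("big_weight_1_grip","wrist")])
```

```text
[0.37196572 0.21396094 0.05144287] 170.19318425138113 0.04287010992032693
tcp [[389.85865844 355.90766646]]
[(0.57, [475.3, 197.0], array([0.37137412, 0.34500781, 0.045     ]))]
```

View pics/w11.png

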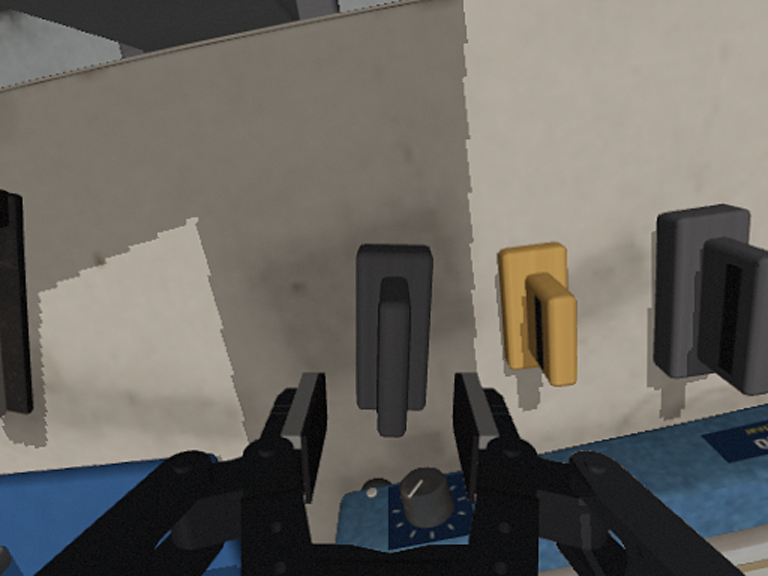

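Call:
{"method": "move_arm", "body": {
  "rows": [
    {"dx":-6,"dy":1,"dz":15,"ax":0,"ay":0,"az":0,"claw":0.5},
    {"dx":-6,"dy":1,"dz":28,"ax":0,"ay":0,"az":0,"claw":0.5},
    {"dx":-6,"dy":1,"dz":36,"ax":0,"ay":0,"az":0,"claw":0.5},
    {"dx":-6,"dy":1,"dz":36,"ax":0,"ay":0,"az":0,"claw":0.5}
  ]
}}

```text
time_s: 31.28
ee_pos: [0.3777, 0.2139, 0.0153]
tool_rot: [-0.268, -3.128, 0.001]
wrist_force: [-0.1, -0.4, 0.1]
gripper_width: 0.0427
grip_force: 0.0
```

Call:
{"method": "move_arm", "body": {
  "rows": [
    {"dx":0,"dy":0,"dz":0,"ax":0,"ay":0,"az":0,"claw":0},
    {"dx":0,"dy":0,"dz":0,"ax":0,"ay":0,"az":0,"claw":0},
    {"dx":0,"dy":0,"dz":0,"ax":0,"ay":0,"az":0,"claw":0},
    {"dx":0,"dy":0,"dz":0,"ax":0,"ay":0,"az":0,"claw":0}
  ]
}}

```text
time_s: 31.78
ee_pos: [0.3793, 0.2142, 0.0168]
tool_rot: [0.268, 3.129, 0.0]
wrist_force: [-0.9, -0.0, 5.4]
gripper_width: 0.0103
grip_force: 59.8
```

Call:
{"method": "move_arm", "body": {
  "rows": [
    {"dx":0,"dy":0,"dz":-20,"ax":0,"ay":0,"az":0,"claw":0},
    {"dx":0,"dy":0,"dz":-60,"ax":0,"ay":0,"az":0,"claw":0},
    {"dx":0,"dy":0,"dz":-110,"ax":0,"ay":0,"az":0,"claw":0},
    {"dx":0,"dy":0,"dz":-160,"ax":0,"ay":0,"az":-4,"claw":0},
    {"dx":0,"dy":0,"dz":-200,"ax":0,"ay":0,"az":-8,"claw":0}
  ]
}}

```text
time_s: 32.4
ee_pos: [0.3783, 0.2141, 0.2174]
tool_rot: [0.046, 3.141, 0.0]
wrist_force: [0.7, 0.3, -5.3]
gripper_width: 0.0101
grip_force: 59.4
```

Run:
```python
from h import *
o=r.observe(); print(o["ee_pos"],yaw(),o["gripper_width"],o["wrist_force"],o["grip_force"]);go(.548,.041,.19,178)
```

```text
[0.37827915 0.21407262 0.21743703] 178.32844815233193 0.010079158823745564 [ 0.65951712  0.30678551 -5.33545499] 59.36820030212402
go [-174.7 -168.    27.4] az 0.3
```

Call:
{"method": "move_arm", "body": {
  "rows": [
    {"dx":-40,"dy":-40,"dz":0,"ax":0,"ay":0,"az":0,"claw":0},
    {"dx":-80,"dy":-80,"dz":0,"ax":0,"ay":0,"az":0,"claw":0},
    {"dx":-120,"dy":-120,"dz":0,"ax":0,"ay":0,"az":0,"claw":0},
    {"dx":-160,"dy":-155,"dz":0,"ax":0,"ay":0,"az":0,"claw":0},
    {"dx":-175,"dy":-168,"dz":10,"ax":0,"ay":0,"az":0,"claw":0}
  ]
}}

```text
time_s: 33.02
ee_pos: [0.55, 0.0381, 0.2055]
tool_rot: [0.054, 3.141, -0.001]
wrist_force: [-0.5, 0.3, -5.9]
gripper_width: 0.0099
grip_force: 59.4
```

Call:
{"method": "move_arm", "body": {
  "rows": [
    {"dx":0,"dy":0,"dz":15,"ax":0,"ay":0,"az":0,"claw":0},
    {"dx":0,"dy":0,"dz":30,"ax":0,"ay":0,"az":0,"claw":0},
    {"dx":0,"dy":0,"dz":42,"ax":0,"ay":0,"az":0,"claw":0},
    {"dx":0,"dy":0,"dz":52,"ax":0,"ay":0,"az":0,"claw":0},
    {"dx":0,"dy":0,"dz":52,"ax":0,"ay":0,"az":0,"claw":0}
  ]
}}

```text
time_s: 33.65
ee_pos: [0.5476, 0.0412, 0.1533]
tool_rot: [-0.048, -3.14, -0.0]
wrist_force: [-0.3, -1.0, -5.5]
gripper_width: 0.0102
grip_force: 59.3
```

Run:
```python
from h import *
o=r.observe(); print(o["ee_pos"],yaw(),o["wrist_force"])
s=cam("wrist"); f=cv2.cvtColor(np.array(s["frame"]),cv2.COLOR_RGB2HSV)
m=((f[...,0]>20)&(f[...,0]<34)&(f[...,1]>140)&(f[...,2]>60)).astype(np.uint8)
n,l,st,ce=cv2.connectedComponentsWithStats(m); i=1+np.argmax(st[1:,4]); print(st[i])
c=cv2.findContours((l==i).astype(np.uint8),cv2.RETR_EXTERNAL,cv2.CHAIN_APPROX_SIMPLE)[0][0]
print(cv2.approxPolyDP(cv2.convexHull(c),6,True)[:,0].tolist())
for p in cv2.approxPolyDP(cv2.convexHull(c),6,True)[:,0]: print(ray(s,p,.134))
```

```text
[0.54755085 0.0411689  0.15331823] 178.23273410174224 [-0.27670816 -0.96513945 -5.48414191]
[  207     0   186   292 39366]
[[392, 0], [359, 290], [307, 291], [219, 264], [207, 0]]
[0.42085453 0.11512707 0.134     ]
[0.60072385 0.10948924 0.134     ]
[0.60012028 0.07269662 0.134     ]
[0.57639945 0.01245278 0.134     ]
[0.4184881  0.01729881 0.134     ]
```

Call:
{"method": "move_arm", "body": {
  "rows": [
    {"dx":0,"dy":0,"dz":3,"ax":0,"ay":0,"az":0,"claw":0},
    {"dx":0,"dy":0,"dz":5,"ax":0,"ay":0,"az":0,"claw":0},
    {"dx":0,"dy":0,"dz":7,"ax":0,"ay":0,"az":0,"claw":0},
    {"dx":0,"dy":0,"dz":7,"ax":0,"ay":0,"az":0,"claw":0}
  ]
}}

```text
time_s: 34.2
ee_pos: [0.5482, 0.0406, 0.147]
tool_rot: [-0.05, -3.141, -0.0]
wrist_force: [-0.2, 0.6, -4.7]
gripper_width: 0.0105
grip_force: 59.4
```

Call:
{"method": "move_arm", "body": {
  "rows": [
    {"dx":0,"dy":0,"dz":1.5,"ax":0,"ay":0,"az":0,"claw":0},
    {"dx":0,"dy":0,"dz":3,"ax":0,"ay":0,"az":0,"claw":0},
    {"dx":0,"dy":0,"dz":3,"ax":0,"ay":0,"az":0,"claw":0}
  ]
}}

```text
time_s: 34.58
ee_pos: [0.5482, 0.0407, 0.144]
tool_rot: [-0.05, -3.141, -0.0]
wrist_force: [-0.3, -0.6, -5.3]
gripper_width: 0.0102
grip_force: 59.4
```

Call:
{"method": "move_arm", "body": {
  "rows": [
    {"dx":0,"dy":0,"dz":1,"ax":0,"ay":0,"az":0,"claw":0},
    {"dx":0,"dy":0,"dz":2,"ax":0,"ay":0,"az":0,"claw":0},
    {"dx":0,"dy":0,"dz":2,"ax":0,"ay":0,"az":0,"claw":0}
  ]
}}

```text
time_s: 34.95
ee_pos: [0.5485, 0.0408, 0.1423]
tool_rot: [0.05, 3.141, 0.0]
wrist_force: [0.6, 0.6, -2.4]
gripper_width: 0.0103
grip_force: 59.6
```

Call:
{"method": "move_arm", "body": {
  "rows": [
    {"dx":0,"dy":0,"dz":1,"ax":0,"ay":0,"az":0,"claw":0},
    {"dx":0,"dy":0,"dz":2,"ax":0,"ay":0,"az":0,"claw":0},
    {"dx":0,"dy":0,"dz":2,"ax":0,"ay":0,"az":0,"claw":0}
  ]
}}

```text
time_s: 35.33
ee_pos: [0.5485, 0.0407, 0.1403]
tool_rot: [0.05, 3.141, 0.0]
wrist_force: [0.7, 1.4, -2.8]
gripper_width: 0.0098
grip_force: 59.7
```

Call:
{"method": "move_arm", "body": {
  "rows": [
    {"dx":0,"dy":0,"dz":1,"ax":0,"ay":0,"az":0,"claw":0},
    {"dx":0,"dy":0,"dz":2,"ax":0,"ay":0,"az":0,"claw":0},
    {"dx":0,"dy":0,"dz":3,"ax":0,"ay":0,"az":0,"claw":0},
    {"dx":0,"dy":0,"dz":4,"ax":0,"ay":0,"az":0,"claw":0},
    {"dx":0,"dy":0,"dz":4,"ax":0,"ay":0,"az":0,"claw":0}
  ]
}}

```text
time_s: 35.95
ee_pos: [0.5485, 0.0407, 0.1362]
tool_rot: [0.049, 3.141, 0.0]
wrist_force: [0.4, 2.9, -0.9]
gripper_width: 0.0099
grip_force: 59.9
```

Call:
{"method": "move_arm", "body": {
  "rows": [
    {"dx":0,"dy":0,"dz":1,"ax":0,"ay":0,"az":0,"claw":0},
    {"dx":0,"dy":0,"dz":2,"ax":0,"ay":0,"az":0,"claw":0},
    {"dx":0,"dy":0,"dz":3,"ax":0,"ay":0,"az":0,"claw":0},
    {"dx":0,"dy":0,"dz":4,"ax":0,"ay":0,"az":0,"claw":0},
    {"dx":0,"dy":0,"dz":4,"ax":0,"ay":0,"az":0,"claw":0}
  ]
}}

```text
time_s: 36.58
ee_pos: [0.5485, 0.0407, 0.1322]
tool_rot: [0.049, 3.141, 0.0]
wrist_force: [0.7, 4.0, 0.8]
gripper_width: 0.0101
grip_force: 60.1
```

Call:
{"method": "move_arm", "body": {
  "rows": [
    {"dx":0,"dy":0,"dz":-2,"ax":0,"ay":0,"az":0,"claw":0},
    {"dx":0,"dy":0,"dz":-2,"ax":0,"ay":0,"az":0,"claw":0.35},
    {"dx":0,"dy":0,"dz":-2,"ax":0,"ay":0,"az":0,"claw":0.35},
    {"dx":0,"dy":0,"dz":-20,"ax":0,"ay":0,"az":0,"claw":0.35},
    {"dx":0,"dy":0,"dz":-60,"ax":0,"ay":0,"az":0,"claw":0.4}
  ]
}}

```text
time_s: 37.2
ee_pos: [0.547, 0.0406, 0.192]
tool_rot: [-0.05, -3.137, -0.0]
wrist_force: [1.1, 0.0, 0.2]
gripper_width: 0.0341
grip_force: 0.0
```

Run:
```python
from h import *
o=r.observe(); print(o["ee_pos"],yaw(),o["wrist_force"]);f=go(.45,.18,.27,180); f=go(.39,.30,.25,180,f)
```

```text
[0.54704812 0.04060462 0.19203254] 178.18149161525307 [1.12569414 0.02378812 0.19195404]
go [101.4 136.2 -78. ] az -1.8
go [ 60. 120.  20.] az 0
```

Call:
{"method": "move_arm", "body": {
  "rows": [
    {"dx":35,"dy":45,"dz":-30,"ax":0,"ay":0,"az":0,"claw":0.5},
    {"dx":70,"dy":90,"dz":-60,"ax":0,"ay":0,"az":0,"claw":0.5},
    {"dx":100,"dy":135,"dz":-80,"ax":0,"ay":0,"az":0,"claw":0.5},
    {"dx":130,"dy":185,"dz":-80,"ax":0,"ay":0,"az":0,"claw":0.5},
    {"dx":150,"dy":235,"dz":-60,"ax":0,"ay":0,"az":0,"claw":0.5}
  ]
}}

```text
time_s: 37.83
ee_pos: [0.4063, 0.2823, 0.2559]
tool_rot: [0.05, 3.134, 0.004]
wrist_force: [0.7, -0.6, -0.7]
gripper_width: 0.0429
grip_force: 0.0
```

Call:
{"method": "move_arm", "body": {
  "rows": [
    {"dx":15,"dy":35,"dz":20,"ax":0,"ay":0,"az":0,"claw":0.5},
    {"dx":30,"dy":70,"dz":40,"ax":0,"ay":0,"az":0,"claw":0.5},
    {"dx":30,"dy":70,"dz":60,"ax":0,"ay":0,"az":0,"claw":0.5},
    {"dx":30,"dy":70,"dz":60,"ax":0,"ay":0,"az":0,"claw":0.5}
  ]
}}

```text
time_s: 38.33
ee_pos: [0.3771, 0.351, 0.1918]
tool_rot: [-0.048, -3.139, 0.002]
wrist_force: [-0.1, -0.2, 0.7]
gripper_width: 0.0429
grip_force: 0.0
```

```bash
cat >> h.py <<'E'
def dark(s,vmax=75,zbody=.02,brass=False):
    f=cv2.cvtColor(np.array(s["frame"]),cv2.COLOR_RGB2HSV)
    m=((f[...,0]>12)&(f[...,0]<34)&(f[...,1]>120)&(f[...,2]>70)) if brass else ((f[...,2]<vmax)&(f[...,1]<90))
    m[270:]=0
    n,l,st,ce=cv2.connectedComponentsWithStats(cv2.morphologyEx(m.astype(np.uint8),cv2.MORPH_OPEN,np.ones((3,3))))
    for i in range(1,n):
        if 400<st[i,4]<15000:
            c=cv2.findContours((l==i).astype(np.uint8),cv2.RETR_EXTERNAL,cv2.CHAIN_APPROX_NONE)[0][0][:,0]
            P=np.array([ray(s,p,zbody)[:2] for p in c]); (cx,cy),(w,h),an=cv2.minAreaRect((P*1000).astype(np.float32))
            print("blob",st[i].tolist(),"c",round(cx),round(cy),"wh",round(w),round(h),"ang",round(an,1))
E
python3 - <<'E'
from h import *
s=cam("wrist"); o=r.observe(); print(o["ee_pos"],yaw())
for t in ["big_weight_1_grip","small_weight_grip"]:
    for d in r.recognise(t,"wrist"): print(t,np.round(d["score"],2),np.round(d["centre"]),np.round(ray(s,d["centre"],.03),3))
dark(s); dark(s,brass=True)
s=cam("scene"); print([(d["score"],d["centre"]) for d in r.recognise("weights_pan_floor","scene")])
E
```

```text
[0.37805612 0.35110829 0.19288433] 178.2038443872171
big_weight_1_grip 0.86 [269. 170.] [0.377 0.361 0.03 ]
big_weight_1_grip 0.82 [491. 206.] [0.427 0.613 0.03 ]
big_weight_1_grip 0.19 [ 14. 334.] [0.595 0.009 0.03 ]
small_weight_grip 0.58 [199. 170.] [0.375 0.286 0.03 ]
blob [22, 0, 152, 41, 4267] c 224 197 wh 149 36 ang 86.4
blob [261, 147, 16, 63, 636] c 391 360 wh 17 72 ang 88.3
blob [186, 143, 28, 54, 1188] c 378 285 wh 29 60 ang 88.1
[(0.71, [273.8, 183.2])]
```

Run:
```python
from h import *
s=cam("wrist");print(r.observe()["ee_pos"])
print(ray(s,(269,178),.056),ray(s,(269,170),.03),proj(s,[.380,.358,.056]))
```

```text
[0.37898823 0.35113533 0.19347067]
[0.38236967 0.36041359 0.056     ] [0.38087807 0.3612029  0.03      ] [[266.52652357 175.79164179]]
```

Call:
{"method": "move_arm", "body": {
  "rows": [
    {"dx":-3,"dy":9,"dz":50,"ax":0,"ay":0,"az":0,"claw":0.5},
    {"dx":-3,"dy":9,"dz":95,"ax":0,"ay":0,"az":0,"claw":0.5},
    {"dx":-3,"dy":9,"dz":135,"ax":0,"ay":0,"az":0,"claw":0.5},
    {"dx":-3,"dy":9,"dz":165,"ax":0,"ay":0,"az":0,"claw":0.5},
    {"dx":-3,"dy":9,"dz":177,"ax":0,"ay":0,"az":0,"claw":0.5}
  ]
}}

```text
time_s: 39.25
ee_pos: [0.3808, 0.3593, 0.0139]
tool_rot: [-0.051, -3.139, 0.002]
wrist_force: [0.2, -0.1, 0.3]
gripper_width: 0.0424
grip_force: 0.0
```

Call:
{"method": "move_arm", "body": {
  "rows": [
    {"dx":0,"dy":0,"dz":0,"ax":0,"ay":0,"az":0,"claw":0.5},
    {"dx":0,"dy":0,"dz":0,"ax":0,"ay":0,"az":0,"claw":0},
    {"dx":0,"dy":0,"dz":0,"ax":0,"ay":0,"az":0,"claw":0},
    {"dx":0,"dy":0,"dz":0,"ax":0,"ay":0,"az":0,"claw":0},
    {"dx":0,"dy":0,"dz":0,"ax":0,"ay":0,"az":0,"claw":0}
  ]
}}

```text
time_s: 39.88
ee_pos: [0.3827, 0.361, 0.0169]
tool_rot: [0.049, 3.138, 0.003]
wrist_force: [-0.4, -0.2, 6.4]
gripper_width: 0.0102
grip_force: 60.9
```

Call:
{"method": "move_arm", "body": {
  "rows": [
    {"dx":0,"dy":0,"dz":-20,"ax":0,"ay":0,"az":0,"claw":0},
    {"dx":0,"dy":0,"dz":-70,"ax":0,"ay":0,"az":0,"claw":0},
    {"dx":0,"dy":0,"dz":-120,"ax":0,"ay":0,"az":0,"claw":0},
    {"dx":0,"dy":0,"dz":-170,"ax":0,"ay":0,"az":0,"claw":0},
    {"dx":0,"dy":0,"dz":-215,"ax":0,"ay":0,"az":0,"claw":0}
  ]
}}

```text
time_s: 40.5
ee_pos: [0.3807, 0.3597, 0.2316]
tool_rot: [-0.049, -3.141, 0.0]
wrist_force: [0.5, -1.0, -5.4]
gripper_width: 0.0101
grip_force: 59.5
```

Call:
{"method": "move_arm", "body": {
  "rows": [
    {"dx":-15,"dy":-50,"dz":0,"ax":0,"ay":0,"az":0,"claw":0},
    {"dx":-30,"dy":-100,"dz":0,"ax":0,"ay":0,"az":0,"claw":0},
    {"dx":-45,"dy":-150,"dz":0,"ax":0,"ay":0,"az":0,"claw":0},
    {"dx":-60,"dy":-200,"dz":0,"ax":0,"ay":0,"az":0,"claw":0},
    {"dx":-75,"dy":-250,"dz":0,"ax":0,"ay":0,"az":0,"claw":0}
  ]
}}

```text
time_s: 41.12
ee_pos: [0.4478, 0.1063, 0.2297]
tool_rot: [-0.049, -3.14, -0.0]
wrist_force: [1.3, 0.7, -5.3]
gripper_width: 0.01
grip_force: 59.6
```

Run:
```python
from h import *
o=r.observe(); print(o["ee_pos"],yaw(),o["gripper_width"],o["wrist_force"],o["grip_force"]);go(.464,.0915,.150,178)
s=cam("wrist"); dark(s,zbody=.13)
```

```text
[0.44779542 0.1062866  0.22968844] 178.2036900263071 0.009969621953255365 [ 1.25587298  0.74511639 -5.29676033] 59.56252098083496
go [-16.7 -14.3  79.7] az 0.2
blob [174, 17, 31, 102, 559] c 348 53 wh 4 80 ang 69.0
blob [220, 171, 81, 99, 5549] c 482 105 wh 78 98 ang 88.2
blob [123, 185, 31, 84, 821] c 485 -9 wh 27 87 ang 83.8
blob [335, 211, 177, 40, 5371] c 495 263 wh 180 35 ang 84.5
blob [177, 245, 34, 25, 784] c 517 40 wh 32 26 ang 87.9
```

Call:
{"method": "move_arm", "body": {
  "rows": [
    {"dx":-16,"dy":-15,"dz":25,"ax":0,"ay":0,"az":0,"claw":0},
    {"dx":-16,"dy":-15,"dz":50,"ax":0,"ay":0,"az":0,"claw":0},
    {"dx":-16,"dy":-15,"dz":70,"ax":0,"ay":0,"az":0,"claw":0},
    {"dx":-16,"dy":-15,"dz":82,"ax":0,"ay":0,"az":0,"claw":0},
    {"dx":-16,"dy":-15,"dz":86,"ax":0,"ay":0,"az":0,"claw":0}
  ]
}}

```text
time_s: 41.8
ee_pos: [0.4632, 0.0926, 0.1434]
tool_rot: [-0.049, -3.14, -0.0]
wrist_force: [0.2, 1.9, -5.3]
gripper_width: 0.0102
grip_force: 59.8
```

Call:
{"method": "move_arm", "body": {
  "rows": [
    {"dx":0,"dy":0,"dz":2,"ax":0,"ay":0,"az":0,"claw":0},
    {"dx":0,"dy":0,"dz":4,"ax":0,"ay":0,"az":0,"claw":0},
    {"dx":0,"dy":0,"dz":6,"ax":0,"ay":0,"az":0,"claw":0},
    {"dx":0,"dy":0,"dz":6,"ax":0,"ay":0,"az":0,"claw":0}
  ]
}}

```text
time_s: 42.3
ee_pos: [0.464, 0.0924, 0.1382]
tool_rot: [0.049, 3.141, -0.0]
wrist_force: [0.4, -0.9, -4.8]
gripper_width: 0.0102
grip_force: 59.8
```

Call:
{"method": "move_arm", "body": {
  "rows": [
    {"dx":0,"dy":0,"dz":1,"ax":0,"ay":0,"az":0,"claw":0},
    {"dx":0,"dy":0,"dz":2,"ax":0,"ay":0,"az":0,"claw":0},
    {"dx":0,"dy":0,"dz":4,"ax":0,"ay":0,"az":0,"claw":0},
    {"dx":0,"dy":0,"dz":4,"ax":0,"ay":0,"az":0,"claw":0}
  ]
}}

```text
time_s: 42.8
ee_pos: [0.4638, 0.0923, 0.1339]
tool_rot: [-0.05, -3.141, -0.0]
wrist_force: [-1.0, -0.7, -4.8]
gripper_width: 0.0098
grip_force: 59.8
```

Call:
{"method": "move_arm", "body": {
  "rows": [
    {"dx":0,"dy":0,"dz":1,"ax":0,"ay":0,"az":0,"claw":0},
    {"dx":0,"dy":0,"dz":2,"ax":0,"ay":0,"az":0,"claw":0},
    {"dx":0,"dy":0,"dz":4,"ax":0,"ay":0,"az":0,"claw":0},
    {"dx":0,"dy":0,"dz":4,"ax":0,"ay":0,"az":0,"claw":0}
  ]
}}

```text
time_s: 43.3
ee_pos: [0.4639, 0.0924, 0.1301]
tool_rot: [-0.049, -3.141, -0.0]
wrist_force: [-0.4, -0.6, -3.7]
gripper_width: 0.0102
grip_force: 60.0
```

Call:
{"method": "move_arm", "body": {
  "rows": [
    {"dx":0,"dy":0,"dz":1,"ax":0,"ay":0,"az":0,"claw":0},
    {"dx":0,"dy":0,"dz":2,"ax":0,"ay":0,"az":0,"claw":0},
    {"dx":0,"dy":0,"dz":4,"ax":0,"ay":0,"az":0,"claw":0},
    {"dx":0,"dy":0,"dz":4,"ax":0,"ay":0,"az":0,"claw":0}
  ]
}}

```text
time_s: 43.8
ee_pos: [0.464, 0.0924, 0.1261]
tool_rot: [0.05, 3.141, 0.0]
wrist_force: [-1.1, 1.2, -2.0]
gripper_width: 0.0101
grip_force: 60.2
```

Call:
{"method": "move_arm", "body": {
  "rows": [
    {"dx":0,"dy":0,"dz":1,"ax":0,"ay":0,"az":0,"claw":0},
    {"dx":0,"dy":0,"dz":2,"ax":0,"ay":0,"az":0,"claw":0},
    {"dx":0,"dy":0,"dz":3,"ax":0,"ay":0,"az":0,"claw":0},
    {"dx":0,"dy":0,"dz":3,"ax":0,"ay":0,"az":0,"claw":0}
  ]
}}

```text
time_s: 44.3
ee_pos: [0.464, 0.0924, 0.1232]
tool_rot: [0.05, 3.141, 0.0]
wrist_force: [-0.1, 2.1, -0.6]
gripper_width: 0.0102
grip_force: 60.4
```

Call:
{"method": "move_arm", "body": {
  "rows": [
    {"dx":0,"dy":0,"dz":0.5,"ax":0,"ay":0,"az":0,"claw":0},
    {"dx":0,"dy":0,"dz":0.5,"ax":0,"ay":0,"az":0,"claw":0.35},
    {"dx":0,"dy":0,"dz":0.5,"ax":0,"ay":0,"az":0,"claw":0.35},
    {"dx":0,"dy":0,"dz":-20,"ax":0,"ay":0,"az":0,"claw":0.35},
    {"dx":0,"dy":0,"dz":-70,"ax":0,"ay":0,"az":0,"claw":0.4}
  ]
}}

```text
time_s: 44.92
ee_pos: [0.4622, 0.0922, 0.1919]
tool_rot: [-0.05, -3.136, 0.0]
wrist_force: [0.8, 0.8, 0.6]
gripper_width: 0.0341
grip_force: 0.0
```

Call:
{"method": "move_arm", "body": {
  "rows": [
    {"dx":5,"dy":-20,"dz":-45,"ax":0,"ay":0,"az":0,"claw":0.5},
    {"dx":10,"dy":-50,"dz":-90,"ax":0,"ay":0,"az":0,"claw":0.5},
    {"dx":10,"dy":-80,"dz":-110,"ax":0,"ay":0,"az":0,"claw":0.5},
    {"dx":10,"dy":-110,"dz":-120,"ax":0,"ay":0,"az":0,"claw":0.5},
    {"dx":10,"dy":-140,"dz":-120,"ax":0,"ay":0,"az":0,"claw":0.5}
  ]
}}

```text
time_s: 45.55
ee_pos: [0.4501, -0.0487, 0.3148]
tool_rot: [0.05, 3.138, -0.002]
wrist_force: [0.7, -0.5, -0.5]
gripper_width: 0.043
grip_force: 0.0
```

Call:
{"method": "move_arm", "body": {
  "rows": [
    {"dx":0,"dy":0,"dz":0,"ax":0,"ay":0,"az":0,"claw":0.5},
    {"dx":0,"dy":0,"dz":0,"ax":0,"ay":0,"az":0,"claw":0.5},
    {"dx":0,"dy":0,"dz":0,"ax":0,"ay":0,"az":0,"claw":0.5},
    {"dx":0,"dy":0,"dz":0,"ax":0,"ay":0,"az":0,"claw":0.5},
    {"dx":0,"dy":0,"dz":0,"ax":0,"ay":0,"az":0,"claw":0.5}
  ]
}}

```text
time_s: 46.18
ee_pos: [0.4496, -0.0468, 0.3132]
tool_rot: [-0.048, -3.141, -0.0]
wrist_force: [-0.1, 0.2, 0.4]
gripper_width: 0.0427
grip_force: 0.0
```

Run:
```python
from h import *
o=r.observe(); print(o["ee_pos"],yaw(),o["time_s"])
for c in ["wrist","side","scene"]:
    s=cam(c)
    f=np.array(s["frame"]); hsv=cv2.cvtColor(f,cv2.COLOR_RGB2HSV)
    for n,m in [("red",((hsv[...,0]<6)|(hsv[...,0]>174))&(hsv[...,1]>150)&(hsv[...,2]>60)),("yellow",(hsv[...,0]>20)&(hsv[...,0]<34)&(hsv[...,1]>140)&(hsv[...,2]>60)),("green",(hsv[...,0]>60)&(hsv[...,0]<85)&(hsv[...,1]>100)&(hsv[...,2]>40))]:
        k,l,st,ce=cv2.connectedComponentsWithStats(m.astype(np.uint8))
        print(c,n,[st[i].tolist() for i in np.argsort(-st[1:,4])[:6]+1])
    for d in r.recognise("goods_pan_floor",c)[:1]+r.recognise("weights_pan_floor",c)[:1]: print(d)
    if c!="wrist": print("post exp", proj(s,[[.502,-.205,.105],[.502,-.215,.105]]))
```

```text
[ 0.4495775  -0.04681584  0.31318253] 178.23930200729325 46.175
wrist red [[259, 205, 11, 45, 463], [259, 185, 11, 10, 95]]
wrist yellow [[308, 126, 92, 143, 7108], [165, 54, 57, 15, 175], [163, 45, 43, 18, 137]]
wrist green [[165, 162, 19, 119, 1013], [509, 267, 3, 3, 9]]
{'centre': [205.6, 157.5], 'score': 0.94}
{'centre': [347.9, 188.1], 'score': 0.82}
side red [[112, 255, 35, 28, 532], [279, 170, 18, 12, 118], [121, 146, 14, 24, 100], [495, 252, 16, 8, 59], [476, 333, 15, 8, 53], [479, 243, 3, 10, 14]]
side yellow [[240, 187, 59, 22, 378], [252, 242, 18, 20, 79], [339, 212, 6, 6, 16], [334, 211, 7, 8, 16], [297, 194, 2, 2, 3], [336, 223, 1, 1, 1]]
side green [[303, 170, 12, 4, 14], [292, 167, 10, 3, 10], [284, 165, 7, 2, 7], [181, 227, 2, 2, 4], [33, 340, 1, 1, 1]]
{'centre': [269.3, 197.6], 'score': 0.83}Traceback (most recent call last):
  File "<stdin>", line 10, in <module>
  File "h.py", line 19, in proj
    return cv2.projectPoints((np.atleast_2d(P)-p)@Rm,np.zeros(3),np.zeros(3),np.array(s["camera_matrix"]),np.array(s["dist_coeffs"]))[0][:,0]
           ~~~~~~~~~~~~~~~~~^^^^^^^^^^^^^^^^^^^^^^^^^^^^^^^^^^^^^^^^^^^^^^^^^^^^^^^^^^^^^^^^^^^^^^^^^^^^^^^^^^^^^^^^^^^^^^^^^^^^^^^^^
cv2.error: OpenCV(4.12.0) /io/opencv/modules/calib3d/src/calibration_base.cpp:1490: error: (-215:Assertion failed) npoints >= 0 && (depth == CV_32F || depth == CV_64F) in function 'projectPoints'
```

Call:
{"method": "move_arm", "body": {
  "rows": [
    {"dx":-20,"dy":25,"dz":-10,"ax":0,"ay":0,"az":0,"claw":0.5},
    {"dx":-40,"dy":50,"dz":-20,"ax":0,"ay":0,"az":0,"claw":0.5},
    {"dx":-60,"dy":60,"dz":-20,"ax":0,"ay":0,"az":0,"claw":0.5},
    {"dx":-75,"dy":60,"dz":-20,"ax":0,"ay":0,"az":0,"claw":0.5},
    {"dx":-75,"dy":60,"dz":-20,"ax":0,"ay":0,"az":0,"claw":0.5}
  ]
}}

```text
time_s: 47.1
ee_pos: [0.5267, 0.0099, 0.3326]
tool_rot: [-0.05, -3.14, -0.0]
wrist_force: [-0.2, -1.1, -0.5]
gripper_width: 0.0427
grip_force: 0.0
```

Call:
{"method": "move_arm", "body": {
  "rows": [
    {"dx":0,"dy":0,"dz":0,"ax":0,"ay":0,"az":0,"claw":0.5},
    {"dx":0,"dy":0,"dz":0,"ax":0,"ay":0,"az":0,"claw":0.5},
    {"dx":0,"dy":0,"dz":0,"ax":0,"ay":0,"az":0,"claw":0.5}
  ]
}}

```text
time_s: 47.48
ee_pos: [0.5261, 0.0101, 0.3334]
tool_rot: [0.05, 3.141, -0.0]
wrist_force: [0.1, -0.9, -0.9]
gripper_width: 0.0425
grip_force: 0.0
```

Run:
```python
from h import *; import pickle
def quad(s,z):
    f=cv2.cvtColor(np.array(s["frame"]),cv2.COLOR_RGB2HSV)
    m=((f[...,0]>20)&(f[...,0]<34)&(f[...,1]>140)&(f[...,2]>50)).astype(np.uint8)
    k,l,st,ce=cv2.connectedComponentsWithStats(m); i=1+np.argmax(st[1:,4])
    c=cv2.findContours((l==i).astype(np.uint8),cv2.RETR_EXTERNAL,cv2.CHAIN_APPROX_NONE)[0][0][:,0]
    out=[]
    for zz in z:
        P=np.array([ray(s,p,zz)[:2] for p in c])*1000
        (a,b),(w,h),an=cv2.minAreaRect(P.astype(np.float32)); out.append((zz,round(a,1),round(b,1),round(w,1),round(h,1),round(an,1)))
    print(st[i].tolist(),*out,sep="\n ")
quad(pickle.load(open("w8.pkl","rb")),[.105,.11,.115])
s=cam("wrist"); pickle.dump(s,open("w12.pkl","wb")); print(r.observe()["ee_pos"],yaw()); quad(s,[.1,.105,.11,.115,.12]); dark(s,zbody=.12)
```

```text
[244, 27, 80, 152, 11252]
 (0.105, 505.9, 65.9, 101.7, 194.1, 88.4)
 (0.11, 506.2, 66.2, 100.5, 191.9, 88.4)
 (0.115, 506.5, 66.6, 99.3, 189.6, 88.4)
[0.52617894 0.01017511 0.33339666] 178.17341288852498
[264, 59, 87, 153, 8384]
 (0.1, 508.4, 66.9, 101.6, 192.0, 88.1)
 (0.105, 507.6, 66.2, 100.3, 189.6, 88.1)
 (0.11, 506.8, 65.5, 99.1, 187.3, 88.1)
 (0.115, 506.0, 64.8, 97.8, 184.9, 88.1)
 (0.12, 505.1, 64.2, 96.5, 182.5, 88.1)
blob [62, 15, 12, 58, 431] c 387 -200 wh 9 60 ang 84.0
blob [39, 18, 23, 56, 852] c 388 -222 wh 21 58 ang 83.8
blob [312, 80, 31, 61, 1071] c 471 91 wh 34 68 ang 88.5
blob [393, 119, 119, 27, 2766] c 500 247 wh 151 30 ang 90.0
blob [272, 142, 28, 66, 1711] c 548 41 wh 33 84 ang 88.9
blob [439, 217, 41, 53, 1454] c 653 282 wh 46 79 ang 86.0
blob [303, 248, 33, 22, 483] c 667 87 wh 46 33 ang 87.9
```

Call:
{"method": "move_arm", "body": {
  "rows": [
    {"dx":10,"dy":3,"dz":40,"ax":0,"ay":0,"az":0,"claw":0.3},
    {"dx":15,"dy":3,"dz":80,"ax":0,"ay":0,"az":0,"claw":0.3},
    {"dx":15,"dy":3,"dz":110,"ax":0,"ay":0,"az":0,"claw":0.3},
    {"dx":15,"dy":3,"dz":125,"ax":0,"ay":0,"az":0,"claw":0.3},
    {"dx":15,"dy":3,"dz":125,"ax":0,"ay":0,"az":0,"claw":0.3}
  ]
}}

```text
time_s: 48.15
ee_pos: [0.5111, 0.0138, 0.2077]
tool_rot: [-0.05, -3.14, -0.0]
wrist_force: [-0.0, -0.2, 0.9]
gripper_width: 0.0259
grip_force: 0.0
```

Call:
{"method": "move_arm", "body": {
  "rows": [
    {"dx":0,"dy":0,"dz":0,"ax":0,"ay":0,"az":0,"claw":0.3},
    {"dx":0,"dy":0,"dz":0,"ax":0,"ay":0,"az":0,"claw":0.3},
    {"dx":0,"dy":0,"dz":0,"ax":0,"ay":0,"az":0,"claw":0.3}
  ]
}}

```text
time_s: 48.52
ee_pos: [0.512, 0.0137, 0.2091]
tool_rot: [0.049, 3.14, -0.0]
wrist_force: [-0.3, 0.2, -0.1]
gripper_width: 0.0257
grip_force: 0.0
```

```bash
cat > q.py <<'E'
from h import *; import pickle
from scipy.optimize import brentq
def quad(s):
    f=cv2.cvtColor(cv2.resize(np.array(s["frame"]),None,fx=4,fy=4,interpolation=cv2.INTER_CUBIC),cv2.COLOR_RGB2HSV)
    m=((f[...,0]>20)&(f[...,0]<34)&(f[...,1]>120)&(f[...,2]>50)).astype(np.uint8)
    m=cv2.morphologyEx(m,cv2.MORPH_OPEN,np.ones((5,5)))
    k,l,st,ce=cv2.connectedComponentsWithStats(m); i=1+np.argmax(st[1:,4])
    c=cv2.findContours((l==i).astype(np.uint8),cv2.RETR_EXTERNAL,cv2.CHAIN_APPROX_NONE)[0][0][:,0]
    c=cv2.convexHull(c)[:,0]/4-.375
    def dim(z):
        P=np.array([ray(s,p,z)[:2] for p in c])*1000
        (a,b),(w,h),an=cv2.minAreaRect(P.astype(np.float32)); return min(w,h),max(w,h)
    print((st[i]/4).tolist(),"z by 190:",round(brentq(lambda z:dim(z)[1]-190,.06,.16),4),"z by 100:",round(brentq(lambda z:dim(z)[0]-100,.06,.16),4))
E
python3 - <<'E'
from q import *
for n in ["w8","w12"]: quad(pickle.load(open(n+".pkl","rb")))
s=cam("wrist"); pickle.dump(s,open("w13.pkl","wb")); o=r.observe(); print(o["ee_pos"],o["wrist_force"]); quad(s)
E
```

```text
[243.5, 27.0, 81.5, 151.75, 45513.0] z by 190: 0.1162 z by 100: 0.1151
[264.0, 59.0, 87.0, 153.25, 33758.25] z by 190: 0.1067 z by 100: 0.1081
[0.51182914 0.0137535  0.20880677] [ 0.15834518  0.74171636 -0.27698105]
[262.25, 65.0, 125.5, 208.25, 60860.25] z by 190: 0.1082 z by 100: 0.1078
```

Call:
{"method": "move_arm", "body": {
  "rows": [
    {"dx":4,"dy":-30,"dz":-10,"ax":0,"ay":0,"az":0,"claw":0.5},
    {"dx":7,"dy":-57,"dz":-10,"ax":0,"ay":0,"az":0,"claw":0.5},
    {"dx":7,"dy":-57,"dz":-10,"ax":0,"ay":0,"az":0,"claw":0.5},
    {"dx":7,"dy":-57,"dz":20,"ax":0,"ay":0,"az":0,"claw":0.5},
    {"dx":7,"dy":-57,"dz":20,"ax":0,"ay":0,"az":0,"claw":0.5}
  ]
}}

```text
time_s: 49.2
ee_pos: [0.501, -0.0417, 0.1862]
tool_rot: [-0.049, -3.137, -0.003]
wrist_force: [-0.7, 0.8, 0.5]
gripper_width: 0.0425
grip_force: 0.0
```

Call:
{"method": "move_arm", "body": {
  "rows": [
    {"dx":0,"dy":0,"dz":15,"ax":0,"ay":0,"az":0,"claw":0.5},
    {"dx":0,"dy":0,"dz":30,"ax":0,"ay":0,"az":0,"claw":0.5},
    {"dx":0,"dy":0,"dz":45,"ax":0,"ay":0,"az":0,"claw":0.5},
    {"dx":0,"dy":0,"dz":56,"ax":0,"ay":0,"az":0,"claw":0.5},
    {"dx":0,"dy":0,"dz":56,"ax":0,"ay":0,"az":0,"claw":0.5}
  ]
}}

```text
time_s: 49.82
ee_pos: [0.5019, -0.0427, 0.131]
tool_rot: [-0.05, -3.139, -0.001]
wrist_force: [1.2, -0.0, 0.2]
gripper_width: 0.0427
grip_force: 0.0
```

Call:
{"method": "move_arm", "body": {
  "rows": [
    {"dx":0,"dy":0,"dz":0,"ax":0,"ay":0,"az":0,"claw":0},
    {"dx":0,"dy":0,"dz":0,"ax":0,"ay":0,"az":0,"claw":0},
    {"dx":0,"dy":0,"dz":0,"ax":0,"ay":0,"az":0,"claw":0},
    {"dx":0,"dy":0,"dz":0,"ax":0,"ay":0,"az":0,"claw":0}
  ]
}}

```text
time_s: 50.32
ee_pos: [0.5033, -0.0436, 0.133]
tool_rot: [0.05, 3.14, -0.002]
wrist_force: [-1.6, -4.3, 5.4]
gripper_width: 0.0097
grip_force: 59.6
```

Gripped; turning it back clockwise.

Call:
{"method": "move_arm", "body": {
  "rows": [
    {"dx":0,"dy":0,"dz":0,"ax":0,"ay":0,"az":9,"claw":0},
    {"dx":0,"dy":0,"dz":0,"ax":0,"ay":0,"az":18,"claw":0},
    {"dx":0,"dy":0,"dz":0,"ax":0,"ay":0,"az":27,"claw":0},
    {"dx":0,"dy":0,"dz":0,"ax":0,"ay":0,"az":36,"claw":0},
    {"dx":0,"dy":0,"dz":0,"ax":0,"ay":0,"az":45,"claw":0}
  ]
}}

```text
time_s: 50.95
ee_pos: [0.5034, -0.0433, 0.133]
tool_rot: [1.254, 2.878, -0.0]
wrist_force: [-1.3, -2.8, 5.3]
gripper_width: 0.0094
grip_force: 59.7
```

Call:
{"method": "move_arm", "body": {
  "rows": [
    {"dx":0,"dy":0,"dz":0,"ax":0,"ay":0,"az":9,"claw":0},
    {"dx":0,"dy":0,"dz":0,"ax":0,"ay":0,"az":18,"claw":0},
    {"dx":0,"dy":0,"dz":0,"ax":0,"ay":0,"az":27,"claw":0},
    {"dx":0,"dy":0,"dz":0,"ax":0,"ay":0,"az":36,"claw":0},
    {"dx":0,"dy":0,"dz":0,"ax":0,"ay":0,"az":45,"claw":0}
  ]
}}

```text
time_s: 51.58
ee_pos: [0.5037, -0.0433, 0.1331]
tool_rot: [2.26, 2.179, 0.002]
wrist_force: [0.5, -2.5, 4.4]
gripper_width: 0.0092
grip_force: 59.6
```

Call:
{"method": "move_arm", "body": {
  "rows": [
    {"dx":0,"dy":0,"dz":0,"ax":0,"ay":0,"az":2,"claw":0},
    {"dx":0,"dy":0,"dz":0,"ax":0,"ay":0,"az":2,"claw":0},
    {"dx":0,"dy":0,"dz":0,"ax":0,"ay":0,"az":2,"claw":0}
  ]
}}

```text
time_s: 51.95
ee_pos: [0.5037, -0.0433, 0.1331]
tool_rot: [2.289, 2.149, 0.002]
wrist_force: [0.8, -1.9, 5.9]
gripper_width: 0.0094
grip_force: 60.0
```

Run:
```python
from h import *
o=r.observe(); print(o["ee_pos"],yaw(),o["wrist_force"],o["ft_torque"],o["gripper_width"])
```

```text
[ 0.50365561 -0.04328843  0.13305585] 86.37440888763771 [ 0.76440873 -1.85808147  5.86245672] [-0.40748974 -0.10204867  0.40141278] 0.009394493015752957
```

Call:
{"method": "move_arm", "body": {
  "rows": [
    {"dx":0,"dy":0,"dz":0,"ax":0,"ay":0,"az":0,"claw":0.5},
    {"dx":0,"dy":0,"dz":0,"ax":0,"ay":0,"az":0,"claw":0.5},
    {"dx":0,"dy":0,"dz":0,"ax":0,"ay":0,"az":0,"claw":0.5},
    {"dx":0,"dy":0,"dz":-30,"ax":0,"ay":0,"az":0,"claw":0.5},
    {"dx":0,"dy":0,"dz":-90,"ax":0,"ay":0,"az":0,"claw":0.5}
  ]
}}

```text
time_s: 52.58
ee_pos: [0.5005, -0.0422, 0.2202]
tool_rot: [-2.289, -2.142, 0.005]
wrist_force: [2.3, -0.3, 0.7]
gripper_width: 0.0428
grip_force: 0.0
```

Call:
{"method": "move_arm", "body": {
  "rows": [
    {"dx":0,"dy":-20,"dz":-50,"ax":0,"ay":0,"az":0,"claw":0.5},
    {"dx":0,"dy":-40,"dz":-90,"ax":0,"ay":0,"az":0,"claw":0.5},
    {"dx":0,"dy":-40,"dz":-120,"ax":0,"ay":0,"az":0,"claw":0.5},
    {"dx":0,"dy":-40,"dz":-120,"ax":0,"ay":0,"az":0,"claw":0.5},
    {"dx":0,"dy":-40,"dz":-120,"ax":0,"ay":0,"az":0,"claw":0.5}
  ]
}}

```text
time_s: 53.2
ee_pos: [0.4624, -0.0401, 0.341]
tool_rot: [-2.293, -2.146, 0.001]
wrist_force: [0.3, 0.1, 0.2]
gripper_width: 0.0428
grip_force: 0.0
```

Run:
```python
from q import *
s=cam("wrist"); print(r.observe()["ee_pos"],yaw())
f=cv2.cvtColor(np.array(s["frame"]),cv2.COLOR_RGB2HSV); m=((f[...,0]<6)|(f[...,0]>174))&(f[...,1]>150)&(f[...,2]>60)
k,l,st,ce=cv2.connectedComponentsWithStats(m.astype(np.uint8))
for i in np.argsort(-st[1:,4])[:3]+1:
    ys,xs=np.nonzero(l==i); P=np.array([ray(s,p,.166)[:2] for p in zip(xs,ys)])*1000
    print(st[i].tolist(),cv2.minAreaRect(P.astype(np.float32)))
quad(s)
for t in ["goods_box_2_mid","goods_box_3_mid","goods_pan_floor","big_weight_1_grip"]: print(t,[(round(d["score"],2),np.round(ray(s,d["centre"],.15),3)) for d in r.recognise(t,"wrist")])
```

```text
[ 0.46221934 -0.04001256  0.34055795] 86.20336511371771
[290, 133, 12, 64, 622] ((502.3746337890625, -41.332706451416016), (71.74667358398438, 12.483014106750488), 88.54132080078125)
[440, 59, 7, 9, 49] ((656.8153076171875, 56.437252044677734), (6.518495559692383, 7.018115520477295), 10.786480903625488)
[334, 214, 1, 1, 1] ((545.7364501953125, -102.2347183227539), (0.0, 0.0), 0.0)
[209.0, 17.25, 165.75, 94.75, 39772.75] z by 190: 0.1077 z by 100: 0.1076
goods_box_2_mid [(0.58, array([ 0.498, -0.114,  0.15 ]))]
goods_box_3_mid [(0.73, array([ 0.492, -0.163,  0.15 ]))]
goods_pan_floor [(0.58, array([ 0.488, -0.099,  0.15 ])), (0.34, array([0.468, 0.089, 0.15 ]))]
big_weight_1_grip [(0.7, array([0.469, 0.088, 0.15 ]))]
```

```bash
python3 -c "
from station import r
print(r.hand_in())"
```

```text
the job is handed in; nothing more can be done
None
```

I handed the job in at about 53 s: both boxes found (purple and green stripe) are stacked on the goods pan, two 500 g weights are on the yellow pan, and the beam is locked again. I didn't see the pointer in the green band; from the yellow pan's measured height I put the tilt at about -0.02 rad, inside the ±0.045 band. No blue-striped box turned up in the views I checked.

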